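Fit a beam block in its clamp base and lock it with the square key

ROBOT

A 7-joint arm with a two-finger parallel gripper is mounted at the origin on the work surface. World frame = base frame: x ahead of the robot, y to its left, z up, the work surface at z = 0. Lengths are in m, angles in rad, forces in N, time in s.
With the tool pointing down it reaches from about 0.425 to 0.925 m from the base axis. Payload 6.8 kg.
Tool frame: the origin (TCP) lies midway between the tips of the shut fingers; the grasp point (between the pads) lies 19 mm behind it; z points along the fingers, y is the direction in which the jaws open and shut (so a half turn about z gives the same grasp; the last joint's range is limited). The gripper opens to 85 mm and grips with 20 to 120 N. Pads are 22 mm wide; open, the fingers measure 114 mm over their backs; the gripper's body (76 mm by 85 mm) begins 54 mm behind the grasp point. The pads swing forward as they close: fully open they stand 13 mm farther back than shut.
Start: joints at [-1.381, 0.477, 0.022, 1.555, -0.011, 1.109, -0.083], TCP at [0.198, 0.645, 0.206] pointing down, gripper open.
Joint ranges: [-2.96, 2.96], [-0.34, 2.1], [-1.41, 1.46], [0.24, 2.44], [-1.37, 4.51], [0.17, 1.92], [-2.96, 2.96]. Speed limits (rad/s): [2.39, 2.39, 3.14, 3.14, 3.14, 3.14, 3.14].

INTERFACE

Orientations are given as a rotation vector (axis times angle).
In Python, from bench import r, imaging gives the robot as it stands.
- The arm moves only by the tool jog_arm, never from a script. Its argument "rows" is a list of rows, each an object with "delta_rot": the turn, a rotation vector about the tool's x, y, z in degrees, a list of three; "xyz": the shift along the tool's x, y, z in cm, a list of three; "fingers": the closure, from 0 (fully open) to 1 (shut). A call has exactly 5 rows; each row is the pose to reach, as a shift and turn from the pose measured when the call began, along the tool's axes at that moment; what a row does not reach only later rows make up. A row lasts 1/12 s, in which the tool goes at most 41.7 mm and 7.16 degrees, less where a joint would pass 70% of its speed; a pose out of reach is approached as far as the arm can. A call with a gripper value outside its range is refused whole. The fingers move at their own pace and stop on an object; "grip_force" is the grip in N (left out, the last holds). Time passes only in rows, so rows that repeat a pose let the fingers close, or fill a call up. It gives the time, the measured TCP pose, the force and the opening at its end, in the units of the state.
- r.get_obs(): the state, without advancing time (a new reading comes with each control period).
- imaging.grab_frame(name): name is "side" or "top"; returns the picture (480x640x3 uint8, blue, green, red); there is no depth.
- imaging.camera_info(name): a dict with "camera_matrix" (3x3 intrinsics, pixels), "xyz" and "attitude" of the camera in the world. Camera axes: x right, y down, z forward; pixel columns grow to the right and rows downward; lengths in m; the calibration is good to about 2 mm. A picture is of the moment at which its call begins. camera_info takes no time and is no camera call.
- r.hand_in(): hands the job in, once; it reports no verdict.
Trained networks look in the newest picture that a camera, given by its name, has taken for a name from the list of things; names that differ only in an ending like _2 or _b are one class to them, and where a whole thing is asked for, a point or a joint stands for the part that bears it (a point fixed in the world has none). Each returns a list of dicts, best first, with "conf" (0 to 1); they miss things now and then, are a little off and sometimes report something else, mostly with a low value. They report only what shows in the picture. A call takes as long as a camera call.
- imaging.find_in(camera, query): "position" ([column, row] in pixels, amid what is visible of it).
- imaging.cut_out(camera, query): "region" (480x640 bool, what is visible of it) and "position" ([column, row] in pixels, amid what is visible of it).
- imaging.tip_of(camera, query): "position" ([column, row] in pixels: a listed point, or the origin of a listed thing).
The state is a dict: "clock": time; "joints": joint angles; "qvel": joint speeds; "tau": joint torques, N m; "tcp_pos": TCP position; "orientation": TCP orientation; "contact_force": force on the tool from outside, world axes, zero at the start; "moment": the same for the moment, N m; "grip_width": finger opening in m.
Only numpy, scipy, OpenCV 4.12 (cv2) and the standard library are available. Lean on these libraries where they do the work, as an engineer would, in place of code of your own. Each camera call takes 0.05 s, during which the arm holds its last target.

TASK

Take the beam block out of the rack, pass its T-shaped foot down through the slot of the clamp base until its flange sits flat, and give it a quarter turn so that the foot is caught under the slot. Then put the square key fully home in the recessed socket of the red swing clamp and turn it clockwise, seen from above, until the clamp arm lies squarely over the block's flange. Leave the key standing in the socket, let go, and leave everything else where it stands.

Things in the scene. Friction and masses are not known exactly. Their poses are not given: they have to be found in the camera images.
- block_center (a point): Beam block (0.18-0.33 kg), in a rack well, any yaw: black plate 50x12 mm, 45 tall, yellow stripes; 16 mm stem; flange 56 mm dia, 8 thick; below it neck 10 mm dia, T crossbar 30x10 mm, 13-24 mm below flange, last 7 tapered to 24x5. Point: plate's middle, 60 mm above flange underside, 23 below plate top, 84 above foot's end. z up, x along plate and crossbar (parallel), y across the 12 mm, where gripped.
- slot (a point): Middle of the slot in the aluminium clamp base, at the deck's top, 40 mm above the table. x along the slot, z up. Slot 34x14 mm, deck 10 mm thick over a hollow 50x49 mm, 20 deep, in which the foot can turn either way. Fixed base; deck 90 mm (x) by 85 mm (y). The socket's axis is 85 mm from here in +y. A fixed iris on a post, 111 tall, stands 110 mm from here in +x; a fixed green filter, 100 tall, about 100 mm in -x.
- key_center (a point): Square key, 0.18 kg, upright in a rack well, any yaw: orange flat handle 60x12 mm, 28 tall; 14 mm stem; collar 48 mm dia, 6 thick; below it a square bit 14x14 mm, 28 long, last 8 tapered to 9. Point: handle's middle, 52 mm above collar underside, 14 below handle top, 80 above bit end. z up, x along handle, y across its 12 mm, where gripped; bit sides parallel to x, y: fits four ways.
- socket (a point): Mouth of the square hole in the red swing clamp, on its axis, 52 mm above the table, z up. Hole 16x16 mm, 32 deep, sides parallel to this x and y, which turn with the clamp; sunk 8 mm in a round rim, inner dia 54. Key is home when its collar sits on the mouth; play 0.15 rad each way. Arm runs along +x to 70 mm, 22 wide, 52-60 mm above the table, 4 above a seated flange.
- clamp (a joint): Angle of the swing clamp in rad, growing clockwise seen from above: 0 arm at right angles to the line from socket to slot, 1.571 arm pointing straight at the slot, over the seated block's flange; stop at 1.6. Starts open between 0.15 and 0.75; it stays where it is left (friction 0.12 N m).
- rack: Blue rack, fixed: plate 85 mm (x) by 260 mm (y), top 45 mm above the table, origin on the table under its middle. Three wells 34 mm square, in a row along its y at -85, 0 and +85 mm, hold the block, the key and the lens post by their flanges, in any order. A fixed square mount on a post, 120 mm tall, stands 80 to 100 mm from its middle in +x.
- lens_post: Bystander: round lens 60 mm in diameter on a flanged post in the third well, top 95 mm above its origin, which lies under the flange at the rack's top surface.
- lens_mount: Bystander: round lens on a post, foot 75 x 32 mm, 125 mm tall; origin under the foot.
- power_meter: Bystander: grey instrument box 110 x 70 x 35 mm; origin under its middle.
- jar: Bystander: amber jar 56 mm in diameter, 70 mm tall; origin under it.
- driver: Bystander: red screwdriver 160 mm long lying on the table along its x; origin under its middle.

How it is judged:
By the outcome, as a careful person would: the job done as asked, in the order asked, and still so for the second after the job is handed in, with the robot touching nothing.
It also fails if it takes over 66 s, if anything falls off the work surface, if the arm or the gripper's body presses on something with over 40 N, if the wrist force passes 120 N, or if a joint passes its speed limit or range.

## Working session

There is one attempt and no reset: what is moved stays moved. The work goes in short steps, Python scripts to look and compute and a tool call to move; the robot and the scene stay as the last step left them, time stands still between calls to the robot, and variables do not carry over. Pictures are saved under pics/ and viewed, and the job is handed in when it is done.

Besides the shell and the picture viewer there is one more tool, called after "Emit:" as name(argument=value, ...) on one line, values as JSON. jog_arm: Moves the arm, as the interface text tells. Its arguments: {"type":"object","properties":{"rows":{"type":"array","items":{"type":"object","properties":{"delta_rot":{"type":"array","items":{"type":"number"}},"xyz":{"type":"array","items":{"type":"number"}},"fingers":{"type":"number"}}}},"grip_force":{"type":"number"}},"required":["rows"]}

```bash
mkdir -p pics; ls; python3 - <<'E'
from bench import r, imaging
import cv2
print(r.get_obs())
for n in("side","top"):
    im=imaging.grab_frame(n); cv2.imwrite(f"pics/{n}0.png",im)
    print(n,imaging.camera_info(n))
    for q in ["block_center","slot","key_center","socket","rack","lens_post","lens_mount","power_meter","jar","driver"]:
        print(q,[(x["position"],round(x["conf"],2)) for x in imaging.tip_of(n,q)][:3])
print(r.get_obs()["clock"])
E
```

```text
pics
{'clock': 0.0, 'joints': array([-1.38108606,  0.47778262,  0.02233949,  1.55642721, -0.0115097 ,
        1.10930001, -0.08311966]), 'qvel': array([ 0.00024305, -0.00104648,  0.00081401,  0.00172521,  0.00037417,
        0.00017221,  0.00027605]), 'tau': array([ 5.83587662e-04, -5.96438956e+01,  1.60837054e+00, -2.81191814e+01,
        1.25367130e-02,  9.35553282e-03, -1.84676901e-05]), 'tcp_pos': array([0.19789343, 0.64468575, 0.2046477 ]), 'orientation': array([-4.66054083e-01, -3.10668532e+00,  2.80127647e-03]), 'contact_force': array([-0.32401364,  0.775998  ,  0.13637835]), 'moment': array([ 0.05021278, -0.00786278,  0.00529201]), 'grip_width': 0.08541721575164006}
side {'camera_matrix': array([[563.05022867,   0.        , 320.66653524],
       [  0.        , 563.05022867, 241.80039406],
       [  0.        ,   0.        ,   1.        ]]), 'xyz': array([ 0.47190667, -0.93545204,  1.06898097]), 'attitude': array([-2.37241949,  0.09983802, -0.02905744])}
block_center [([338.7, 354.3], 0.76)]
slot [([305.7, 210.0], 0.58)]
key_center [([324.1, 290.6], 0.74)]
socket [([316.7, 186
[... 236 characters left out ...]
46.2, 404.5], 0.69)]
top {'camera_matrix': array([[439.1452921 ,   0.        , 322.18595068],
       [  0.        , 439.1452921 , 237.97529127],
       [  0.        ,   0.        ,   1.        ]]), 'xyz': array([ 0.36032413, -0.00317803,  1.10965288]), 'attitude': array([-2.15127157,  2.105324  , -0.19420111])}
block_center [([463.4, 234.5], 0.64), ([501.4, 254.2], 0.27)]
slot [([247.9, 252.3], 0.8)]
key_center [([384.5, 238.1], 0.63)]
socket [([215.1, 235.7], 0.87)]
rack [([412.2, 246.7], 0.65)]
lens_post [([420.9, 241.7], 0.77)]
lens_mount [([310.9, 176.9], 0.88), ([245.7, 253.0], 0.58)]
power_meter [([138.5, 266.2], 0.65)]
jar []
driver [([461.5, 317.8], 0.94), ([419.6, 242.6], 0.46)]
1.1
```

View pics/side0.png

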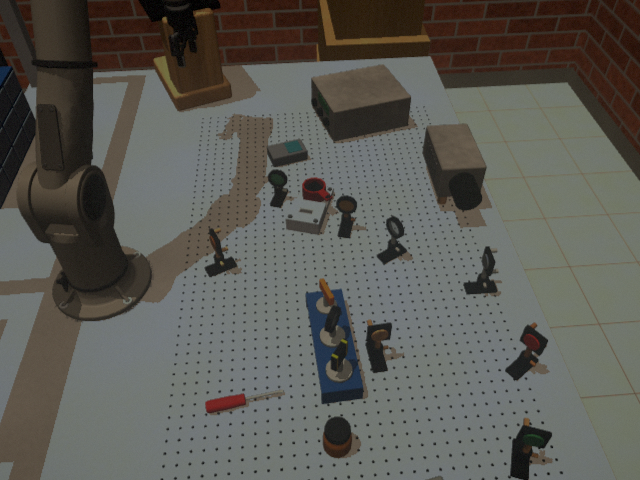

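View pics/top0.png

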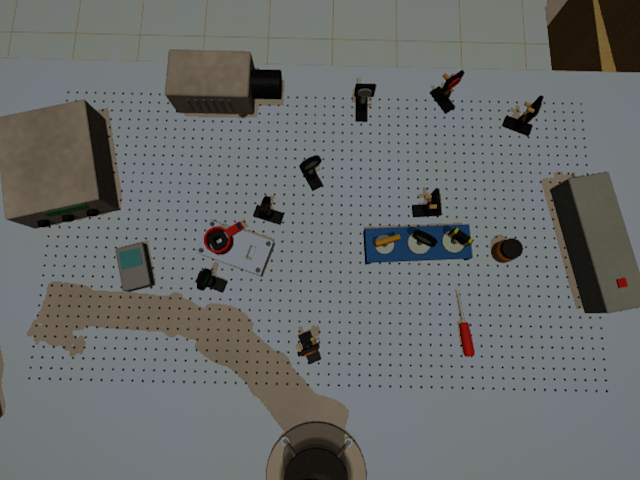

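The side view shows the rack at (335,345), with key, lens and block from back to front, and the clamp base at (310,215). The top view shows the key at (386,239), the lens at (424,238), the block at (458,236), the clamp base at (238,246) and the clamp arm pointing up-right. Next I'll zoom in and triangulate.

```bash
cat > h.py <<'E'
import numpy as np, cv2
from scipy.spatial.transform import Rotation as R
from bench import r, imaging
_c={}
def cam(n):
    if n not in _c:
        i=imaging.camera_info(n); _c[n]=(np.array(i["camera_matrix"]),np.array(i["xyz"]),R.from_rotvec(i["attitude"]).as_matrix())
    return _c[n]
def proj(n,p):
    K,c,Rm=cam(n); q=(np.atleast_2d(p)-c)@Rm; q=q@K.T; return q[:,:2]/q[:,2:]
def atz(n,uv,z):
    K,c,Rm=cam(n); d=Rm@np.linalg.inv(K)@np.array([uv[0],uv[1],1.]); return c+d*(z-c[2])/d[2]
def tri(us,ut):
    A=[];b=[]
    for n,uv in(("side",us),("top",ut)):
        K,c,Rm=cam(n); d=Rm@np.linalg.inv(K)@np.array([uv[0],uv[1],1.]); d/=np.linalg.norm(d)
        P=np.eye(3)-np.outer(d,d); A.append(P); b.append(P@c)
    return np.linalg.lstsq(np.vstack(A),np.hstack(b),rcond=None)[0]
def crop(im,x0,y0,w,h,name,f):
    cv2.imwrite(f"pics/{name}.png",cv2.resize(im[y0:y0+h,x0:x0+w],None,fx=f,fy=f,interpolation=cv2.INTER_CUBIC))
E
python3 - <<'E'
from h import *
s=cv2.imread("pics/side0.png");t=cv2.imread("pics/top0.png")
g=lambda a:np.clip(a.astype(float)*1.7,0,255).astype(np.uint8)
s=g(s);t=g(t)
crop(t,355,180,130,90,"t_rack",6); crop(t,190,185,110,120,"t_clamp",5)
crop(s,295,270,100,140,"s_rack",4.2); crop(s,255,160,110,90,"s_clamp",6)
for k,(a,b,z) in dict(block=([338.7,354.3],[463.4,234.5],.105),slot=([305.7,210],[247.9,252.3],.04),key=([324.1,290.6],[384.5,238.1],.097),socket=([316.7,186.4],[215.1,235.7],.052),rack=([330.1,346.9],[412.2,246.7],0)).items():
    print(k,tri(a,b).round(4),atz("side",a,z).round(4),atz("top",b,z).round(4))
E
```

```text
block [ 0.5523 -0.3289  0.1171] [ 0.5498 -0.322   0.105 ] [ 0.5583 -0.3326  0.105 ]
slot [0.5142 0.1785 0.038 ] [0.5132 0.1761 0.04  ] [0.5148 0.1783 0.04  ]
key [ 0.541  -0.1501  0.0981] [ 0.5351 -0.1508  0.097 ] [ 0.5472 -0.1497  0.097 ]
socket [0.5509 0.2586 0.0506] [0.5491 0.2564 0.052 ] [0.5523 0.2586 0.052 ]
rack [ 0.5426 -0.2346  0.0008] [ 0.5411 -0.2344  0.    ] [ 0.5442 -0.2346  0.    ]
```

View pics/t_rack.png

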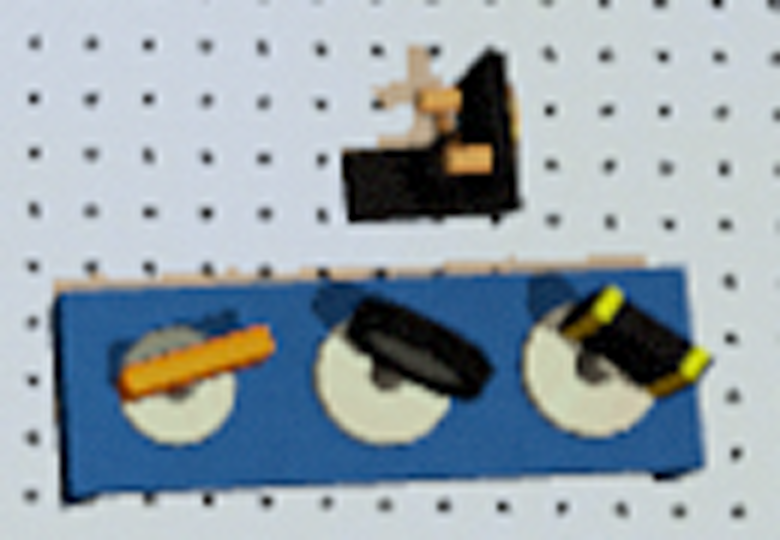

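View pics/t_clamp.png

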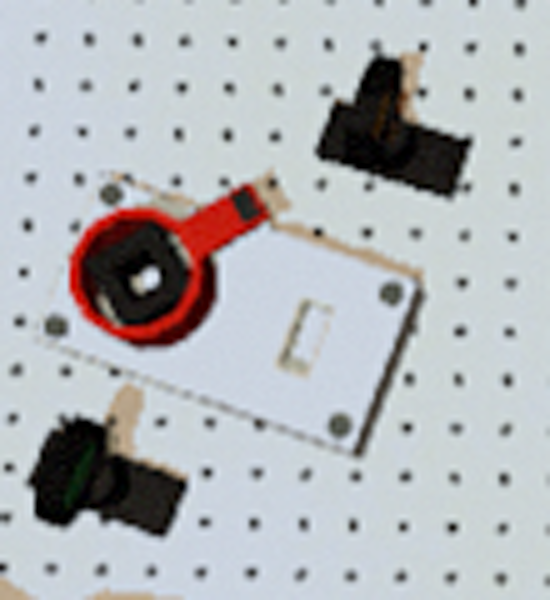

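View pics/s_rack.png

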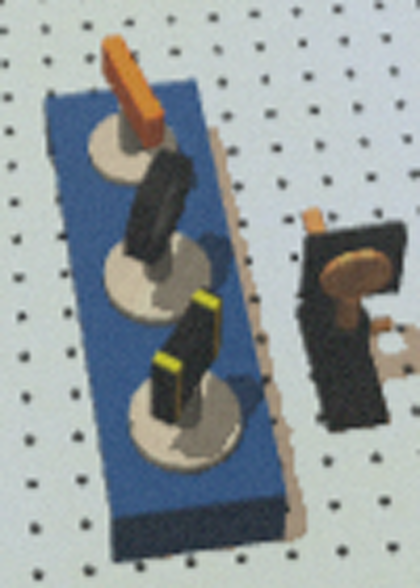

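View pics/s_clamp.png

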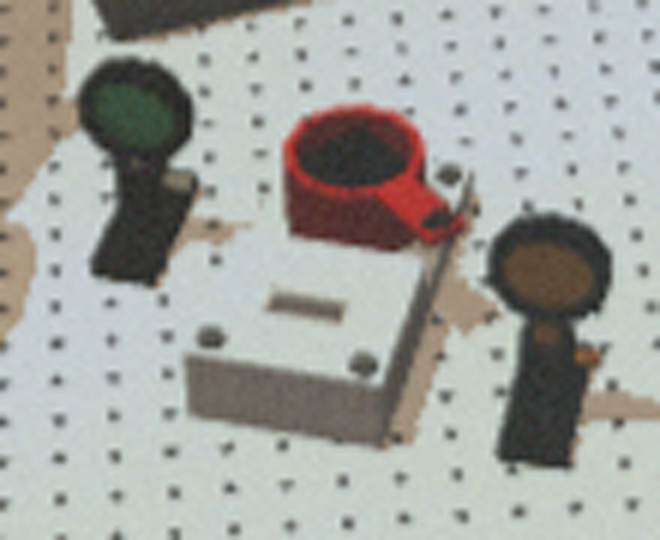

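```bash
cat > fit.py <<'E'
from h import *
from scipy.optimize import minimize
from scipy.ndimage import map_coordinates
def seg(a,b,n=30):
    t=np.linspace(0,1,n)[:,None]; return np.array(a)*(1-t)+np.array(b)*t
def rect(lx,ly,z):
    c=[(lx/2,ly/2,z),(-lx/2,ly/2,z),(-lx/2,-ly/2,z),(lx/2,-ly/2,z)]
    return [seg(c[i],c[(i+1)%4]) for i in range(4)]
def circ(rad,z,cx=0,cy=0,n=60):
    a=np.linspace(0,2*np.pi,n); return [np.c_[cx+rad*np.cos(a),cy+rad*np.sin(a),0*a+z]]
def prep(im):
    f=cv2.GaussianBlur(im.astype(np.float32),(0,0),0.8)
    return f
def score(imgs,model,p,cams=("side","top")):
    x,y,th=p; c,s=np.cos(th),np.sin(th); tot=0
    M=np.array([[c,-s,0],[s,c,0],[0,0,1]])
    for n in cams:
        f=imgs[n]
        for pl in model:
            uv=proj(n,pl@M.T+[x,y,0]); d=np.gradient(uv,axis=0); d/=np.linalg.norm(d,axis=1)[:,None]+1e-9
            nn=np.c_[-d[:,1],d[:,0]]
            a=uv+nn*0.9;b=uv-nn*0.9
            g=0
            for k in range(3):
                g=g+np.abs(map_coordinates(f[:,:,k],[a[:,1],a[:,0]],order=1)-map_coordinates(f[:,:,k],[b[:,1],b[:,0]],order=1))
            tot+=np.mean(np.minimum(g,80))
    return tot/len(model)
def fit(imgs,model,p0,dr=.008,da=.3,cams=("side","top"),n=1500,seed=0):
    rng=np.random.default_rng(seed); best=(score(imgs,model,p0,cams),np.array(p0))
    sc=np.array([dr,dr,da])
    for k in range(n):
        w=1.0 if k<n//2 else 0.3 if k<3*n//4 else .08
        q=(np.array(p0) if w==1 else best[1])+sc*w*rng.uniform(-1,1,3)
        v=score(imgs,model,q,cams)
        if v>best[0]: best=(v,q)
    return best
SLOT=rect(.034,.014,.04)+[seg((-.045,-.0425,.04),(.045,-.0425,.04))]*1+[seg((.045,-.0425,.04),(.045,.04,.04))]
RIM=circ(.027,.060)+circ(.031,.060)
BLK=rect(.050,.012,.128)+circ(.028,.053)
KEY=rect(.060,.012,.111)+circ(.024,.051)
def draw(im,n,model,p,col=(0,255,0)):
    x,y,th=p; c,s=np.cos(th),np.sin(th); M=np.array([[c,-s,0],[s,c,0],[0,0,1]])
    for pl in model:
        uv=proj(n,pl@M.T+[x,y,0]); cv2.polylines(im,[np.int32((uv+.5)*6*16)],False,col,1,cv2.LINE_AA,4)
E
python3 - <<'E'
from fit import *
im={n:cv2.imread(f"pics/{n}0.png") for n in("side","top")}
F={n:prep(im[n]) for n in im}
# base x: +y goes to socket
d=np.array([.551-.5145,.2575-.1775]); th0=np.arctan2(d[1],d[0])-np.pi/2
P={}
for nm,mod,p0,da in (("slot",SLOT,(.5135,.177,th0),.12),("rim",RIM,(.551,.2575,0),.01),("block",BLK,(.553,-.327,-1.05),.6),("key",KEY,(.541,-.150,-1.3),.6)):
    for cams in (("side","top"),("side",),("top",)):
        b=fit(F,mod,p0,da=da,cams=cams); print(nm,cams,round(b[0],1),b[1].round(4))
        if len(cams)==2:P[nm]=(mod,b[1])
for n in im:
    o=cv2.resize(np.clip(im[n]*1.6,0,255).astype(np.uint8),None,fx=6,fy=6,interpolation=cv2.INTER_CUBIC)
    for k in P: draw(o,n,*P[k])
    for w,c in (("c",{"side":(265,165,100,75),"top":(195,205,100,75)}[n]),("r",{"side":(290,275,100,110),"top":(355,200,130,80)}[n])):
        x,y,ww,h=[6*v for v in c]; oo=o[y:y+h,x:x+ww]; 
        if h>600: oo=cv2.resize(oo,None,fx=600/h,fy=600/h)
        cv2.imwrite(f"pics/fit_{n}_{w}.png",oo)
E
```

```text
slot ('side', 'top') 118.9 [ 0.5145  0.1737 -0.3312]
slot ('side',) 75.1 [ 0.5127  0.173  -0.3308]
slot ('top',) 49.0 [ 0.5161  0.1735 -0.3216]
rim ('side', 'top') 127.3 [0.5424 0.2566 0.0082]
rim ('side',) 61.8 [0.5407 0.2594 0.0011]
rim ('top',) 68.7 [ 0.5426  0.2562 -0.0052]
block ('side', 'top') 94.1 [ 0.5391 -0.3189 -1.5938]
block ('side',) 34.7 [ 0.5487 -0.3229 -1.2249]
block ('top',) 58.3 [ 0.5545 -0.3307  0.0515]
key ('side', 'top') 128.3 [ 0.5397 -0.1543 -1.2469]
key ('side',) 55.2 [ 0.5392 -0.1547 -1.2437]
key ('top',) 74.8 [ 0.5401 -0.1538 -1.2461]
```

```bash
python3 - <<'E'
from fit import *
im={n:cv2.imread(f"pics/{n}0.png") for n in("side","top")}
F={n:prep(im[n]) for n in im}
P={"slot":(SLOT,(.5145,.1737,-.331)),"rim":(RIM,(.5424,.2566,0)),"key":(KEY,(.5397,-.1543,-1.2469))}
for cams in (("side","top"),("side",),("top",)):
    b=fit(F,BLK,(.549,-.324,.95),da=.4,cams=cams,n=3000); print(cams,round(b[0],1),b[1].round(4))
    if len(cams)==2:P["block"]=(BLK,b[1])
# arm: clamp angle search
S=np.array([.5424,.2566]); 
ARM=[seg((.034,.011,.06),(.07,.011,.06)),seg((.034,-.011,.06),(.07,-.011,.06)),seg((.07,-.011,.06),(.07,.011,.06))]
c=[(score(F,ARM,(*S,a)),a) for a in np.arange(-3.14,3.14,.01)]
print(sorted(c)[-5:]); a=max(c)[1]; P["arm"]=(ARM,(*S,a))
for n in im:
    o=cv2.resize(np.clip(im[n]*1.6,0,255).astype(np.uint8),None,fx=6,fy=6,interpolation=cv2.INTER_CUBIC)
    for k in P: draw(o,n,*P[k])
    for w,c in (("c",{"side":(265,165,100,75),"top":(195,205,100,75)}[n]),("r",{"side":(290,275,100,110),"top":(355,200,130,80)}[n])):
        x,y,ww,h=[6*v for v in c]; oo=o[y:y+h,x:x+ww]; 
        if h>600: oo=cv2.resize(oo,None,fx=600/h,fy=600/h)
        cv2.imwrite(f"pics/fit_{n}_{w}.png",oo)
E
cd pics; python3 -c "
import cv2,numpy as np
for a in 'cr':
  i=[cv2.resize(cv2.imread(f'fit_{n}_{a}.png'),(400,int(400*s))) for n,s in (('side',{'c':.75,'r':1.1}[a]),('top',{'c':.75,'r':.615}[a]))]
  h=max(x.shape[0] for x in i); cv2.imwrite(f'fit_{a}.png',np.hstack([cv2.copyMakeBorder(x,0,h-x.shape[0],0,0,0) for x in i]))
"
```

```text
('side', 'top') 115.6 [ 0.5509 -0.3234  0.9675]
('side',) 52.5 [ 0.5503 -0.323   0.9752]
('top',) 66.2 [ 0.5517 -0.3246  0.9468]
[(np.float32(112.86182), np.float64(-1.080000000000044)), (np.float32(113.372856), np.float64(-1.0400000000000449)), (np.float32(113.55979), np.float64(-1.0700000000000442)), (np.float32(113.821846), np.float64(-1.0500000000000447)), (np.float32(113.89152), np.float64(-1.0600000000000445))]
```

View pics/fit_c.png

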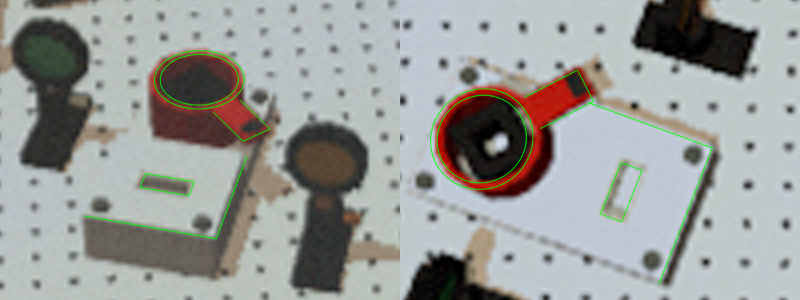

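View pics/fit_r.png

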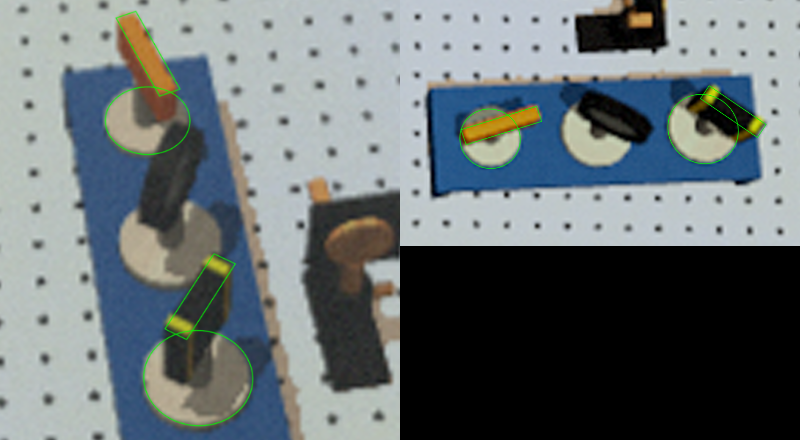

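```bash
cat > go.py <<'E'
import sys
from h import *
def show(x,y,z,yawy):
    """target TCP and yaw (deg) of tool y axis, tool down"""
    o=r.get_obs(); p=o["tcp_pos"]; M=R.from_rotvec(o["orientation"]).as_matrix()
    a=np.radians(yawy); ty=np.array([np.cos(a),np.sin(a),0]); tz=np.array([0,0,-1.]); T=np.c_[np.cross(ty,tz),ty,tz]
    d=R.from_matrix(M.T@T).as_rotvec(degrees=True); s=M.T@(np.array([x,y,z])-p)*100
    print("xyz",s.round(2).tolist(),"rot",d.round(1).tolist()); 
def st():
    o=r.get_obs(); M=R.from_rotvec(o["orientation"]).as_matrix()
    print("t",round(o["clock"],2),"p",o["tcp_pos"].round(4),"yawy",round(np.degrees(np.arctan2(M[1,1],M[0,1])),1),"tz",M[:,2].round(3),"F",o["contact_force"].round(1),"M",o["moment"].round(2),"w",round(o["grip_width"],4),"j",o["joints"].round(2))
if __name__=="__main__":
    st()
    v=list(map(float,sys.argv[1:]))
    for i in range(0,len(v)-3,4): show(*v[i:i+4])
E
python3 go.py .60 .15 .25 19  .551 -.3237 .25 -34.6
```

```text
t 1.1 p [0.1981 0.6453 0.2056] yawy 72.9 tz [-0.  0. -1.] F [-0.1  0.5  0.8] M [-0.    0.03 -0.02] w 0.0852 j [-1.38  0.48  0.02  1.56 -0.01  1.11 -0.08]
xyz [-52.96, -35.55, -4.44] rot [0.0, -0.0, 53.9]
xyz [-62.18, -82.28, -4.45] rot [-0.0, -0.0, 107.5]
```

Emit:
jog_arm(rows=[{"xyz": [-53, -35.5, -4.4], "delta_rot": [0, 0, 54], "fingers": 0.45}, {"xyz": [-53, -35.5, -4.4], "delta_rot": [0, 0, 54], "fingers": 0.45}, {"xyz": [-53, -35.5, -4.4], "delta_rot": [0, 0, 54], "fingers": 0.45}, {"xyz": [-53, -35.5, -4.4], "delta_rot": [0, 0, 54], "fingers": 0.45}, {"xyz": [-53, -35.5, -4.4], "delta_rot": [0, 0, 54], "fingers": 0.45}], grip_force=50)

```text
clock: 1.52
tcp_pos: [0.3302, 0.4824, 0.2202]
orientation: [-1.407, -2.809, -0.001]
contact_force: [0.7, 0.1, 0.2]
grip_width: 0.0468
```

```bash
python3 go.py .60 .15 .25 19  .551 -.3237 .25 -34.6
```

```text
t 1.52 p [0.3302 0.4824 0.2202] yawy 36.8 tz [ 0.  0. -1.] F [0.7 0.1 0.2] M [ 0.03 -0.07 -0.05] w 0.0468 j [-1.24  0.32  0.2   1.77 -0.07  1.06 -0.37]
xyz [-42.78, 1.7, -2.99] rot [0.0, -0.0, 17.8]
xyz [-77.78, -30.58, -3.01] rot [0.0, -0.0, 71.4]
```

Emit:
jog_arm(rows=[{"xyz": [-43, 1.7, -3], "delta_rot": [0, 0, 18]}, {"xyz": [-43, 1.7, -3], "delta_rot": [0, 0, 18]}, {"xyz": [-43, 1.7, -3], "delta_rot": [0, 0, 18]}, {"xyz": [-43, 1.7, -3], "delta_rot": [0, 0, 18]}, {"xyz": [-43, 1.7, -3], "delta_rot": [0, 0, 18]}])

```text
$.rows[0]: bad value
```

```bash
python3 go.py .551 -.3237 .25 -34.6
```

```text
t 1.52 p [0.3302 0.4824 0.2202] yawy 36.8 tz [ 0.  0. -1.] F [0.7 0.1 0.2] M [ 0.03 -0.07 -0.05] w 0.0468 j [-1.24  0.32  0.2   1.77 -0.07  1.06 -0.37]
xyz [-77.78, -30.58, -3.01] rot [0.0, -0.0, 71.4]
```

Every row needs a fingers value.

Emit:
jog_arm(rows=[{"xyz": [-43, 1.7, -3], "delta_rot": [0, 0, 18], "fingers": 0.45}, {"xyz": [-43, 1.7, -3], "delta_rot": [0, 0, 18], "fingers": 0.45}, {"xyz": [-43, 1.7, -3], "delta_rot": [0, 0, 18], "fingers": 0.45}, {"xyz": [-43, 1.7, -3], "delta_rot": [0, 0, 18], "fingers": 0.45}, {"xyz": [-43, 1.7, -3], "delta_rot": [0, 0, 18], "fingers": 0.45}])

```text
clock: 1.93
tcp_pos: [0.461, 0.321, 0.235]
orientation: [-1.829, -2.554, -0.002]
contact_force: [-0.1, 0.3, 0.0]
grip_width: 0.0471
```

```bash
python3 go.py .551 -.3237 .22 -34.6
```

```text
t 1.93 p [0.461 0.321 0.235] yawy 18.8 tz [ 0.001  0.001 -1.   ] F [-0.1  0.3  0. ] M [-0.01 -0.04  0.01] w 0.0471 j [-1.01  0.27  0.35  1.82 -0.1   1.07 -0.29]
xyz [-63.93, -12.23, 1.43] rot [0.0, -0.1, 53.4]
```

Emit:
jog_arm(rows=[{"xyz": [-64, -12.2, 1.4], "delta_rot": [0, 0, 53], "fingers": 0.45}, {"xyz": [-64, -12.2, 1.4], "delta_rot": [0, 0, 53], "fingers": 0.45}, {"xyz": [-64, -12.2, 1.4], "delta_rot": [0, 0, 53], "fingers": 0.45}, {"xyz": [-64, -12.2, 1.4], "delta_rot": [0, 0, 53], "fingers": 0.45}, {"xyz": [-64, -12.2, 1.4], "delta_rot": [0, 0, 53], "fingers": 0.45}])

```text
clock: 2.35
tcp_pos: [0.4891, 0.1144, 0.2302]
orientation: [-2.531, -1.86, -0.003]
contact_force: [1.0, 0.5, -0.2]
grip_width: 0.047
```

```bash
python3 go.py .551 -.3237 .22 -34.6
```

```text
t 2.35 p [0.4891 0.1144 0.2302] yawy -17.4 tz [ 0.001  0.002 -1.   ] F [ 1.   0.5 -0.2] M [-0.01 -0.03  0.09] w 0.047 j [-0.84  0.17  0.56  1.96 -0.11  1.03 -0.54]
xyz [-39.96, 18.99, 0.95] rot [0.0, -0.1, 17.2]
```

Emit:
jog_arm(rows=[{"xyz": [-40, 19, 1], "delta_rot": [0, 0, 17], "fingers": 0.45}, {"xyz": [-40, 19, 1], "delta_rot": [0, 0, 17], "fingers": 0.45}, {"xyz": [-40, 19, 1], "delta_rot": [0, 0, 17], "fingers": 0.45}, {"xyz": [-40, 19, 1], "delta_rot": [0, 0, 17], "fingers": 0.45}, {"xyz": [-40, 19, 1], "delta_rot": [0, 0, 17], "fingers": 0.45}])

```text
clock: 2.77
tcp_pos: [0.5182, -0.0917, 0.2254]
orientation: [-2.777, -1.466, -0.004]
contact_force: [0.3, 0.7, 0.4]
grip_width: 0.0471
```

Emit:
jog_arm(rows=[{"xyz": [-21, 14, 0.5], "delta_rot": [0, 0, 0], "fingers": 0.45}, {"xyz": [-21, 14, 0.5], "delta_rot": [0, 0, 0], "fingers": 0.45}, {"xyz": [-21, 14, 0.5], "delta_rot": [0, 0, 0], "fingers": 0.45}, {"xyz": [-21, 14, 0.5], "delta_rot": [0, 0, 0], "fingers": 0.45}, {"xyz": [-21, 14, 0.5], "delta_rot": [0, 0, 0], "fingers": 0.45}])

```text
clock: 3.18
tcp_pos: [0.5157, -0.3, 0.2209]
orientation: [-2.777, -1.467, -0.005]
contact_force: [0.3, -0.4, 0.4]
grip_width: 0.0468
```

```bash
python3 go.py .551 -.3237 .16 -34.6
```

```text
t 3.18 p [ 0.5157 -0.3     0.2209] yawy -34.3 tz [ 0.003  0.003 -1.   ] F [ 0.3 -0.4  0.4] M [ 0.01 -0.04  0.02] w 0.0468 j [-0.14  0.4   0.75  1.77 -0.31  1.09  0.12]
xyz [0.01, 4.25, 6.09] rot [0.0, -0.2, 0.3]
```

Emit:
jog_arm(rows=[{"xyz": [0, 4.2, 2], "delta_rot": [0, -0.2, 0.3], "fingers": 0.45}, {"xyz": [0, 4.2, 4], "delta_rot": [0, -0.2, 0.3], "fingers": 0.45}, {"xyz": [0, 4.2, 6.1], "delta_rot": [0, -0.2, 0.3], "fingers": 0.45}, {"xyz": [0, 4.2, 6.1], "delta_rot": [0, -0.2, 0.3], "fingers": 0.45}, {"xyz": [0, 4.2, 6.1], "delta_rot": [0, -0.2, 0.3], "fingers": 0.45}])

```text
clock: 3.6
tcp_pos: [0.5498, -0.323, 0.1591]
orientation: [-2.781, -1.459, 0.002]
contact_force: [0.2, 0.2, 0.7]
grip_width: 0.0472
```

```bash
python3 go.py .551 -.3237 .086 -34.6; python3 - <<'E'
from h import *
o=r.get_obs();print(proj("side",o["tcp_pos"]),proj("top",o["tcp_pos"]))
for n,c in (("side",(270,260,130,130)),("top",(400,180,130,110))):
    i=imaging.grab_frame(n); cv2.imwrite(f"pics/{n}1.png",i); crop(np.clip(i*1.6,0,255).astype(np.uint8),*c,n+"1c",4.5)
E
```

```text
t 3.6 p [ 0.5498 -0.323   0.1591] yawy -34.6 tz [-0.002  0.001 -1.   ] F [0.2 0.2 0.7] M [ 0.   -0.03 -0.03] w 0.0472 j [-0.05  0.54  0.69  1.73 -0.4   1.02  0.18]
xyz [0.02, 0.15, 7.31] rot [-0.1, 0.0, -0.0]
[[339.16052401 339.2851388 ]] [[467.06991907 233.61863804]]
```

View pics/side1c.png

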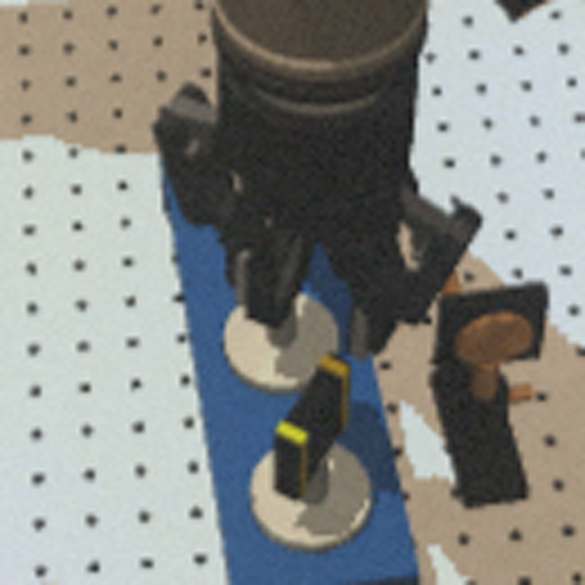

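View pics/top1c.png

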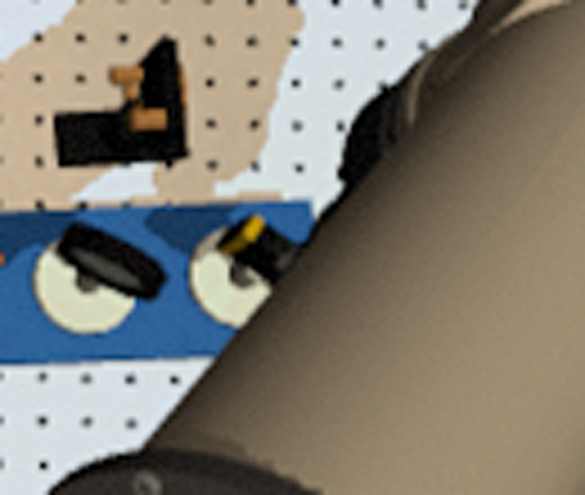

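The side view shows the open tips at about (260,305) and (365,345) in the crop, straddling the plate, and the lens post is clear. The arm hides the top view. I'll descend.

Emit:
jog_arm(rows=[{"xyz": [0, 0.15, 2], "delta_rot": [0, 0, 0], "fingers": 0.45}, {"xyz": [0, 0.15, 4], "delta_rot": [0, 0, 0], "fingers": 0.45}, {"xyz": [0, 0.15, 6], "delta_rot": [0, 0, 0], "fingers": 0.45}, {"xyz": [0, 0.15, 7.3], "delta_rot": [0, 0, 0], "fingers": 0.45}, {"xyz": [0, 0.15, 7.3], "delta_rot": [0, 0, 0], "fingers": 0.45}])

```text
clock: 4.12
tcp_pos: [0.5517, -0.3235, 0.0871]
orientation: [-2.781, -1.461, -0.001]
contact_force: [0.5, 0.2, -0.0]
grip_width: 0.0473
```

```bash
python3 go.py .551 -.3237 .086 -34.6
```

```text
t 4.12 p [ 0.5517 -0.3235  0.0871] yawy -34.6 tz [ 0.  0. -1.] F [ 0.5  0.2 -0. ] M [ 0.06  0.05 -0.03] w 0.0473 j [-0.01  0.63  0.64  1.78 -0.47  0.89  0.23]
xyz [-0.06, -0.04, 0.11] rot [-0.0, -0.0, 0.0]
```

Emit:
jog_arm(rows=[{"xyz": [0, 0, 0], "delta_rot": [0, 0, 0], "fingers": 0.7}, {"xyz": [0, 0, 0], "delta_rot": [0, 0, 0], "fingers": 0.85}, {"xyz": [0, 0, 0], "delta_rot": [0, 0, 0], "fingers": 1}, {"xyz": [0, 0, 0], "delta_rot": [0, 0, 0], "fingers": 1}, {"xyz": [0, 0, 0], "delta_rot": [0, 0, 0], "fingers": 1}], grip_force=60)

```text
clock: 4.53
tcp_pos: [0.5524, -0.3238, 0.0888]
orientation: [2.78, 1.461, 0.003]
contact_force: [-2.4, 2.5, 7.5]
grip_width: 0.0103
```

```bash
python3 go.py .551 -.3237 .25 -34.6
```

```text
t 4.53 p [ 0.5524 -0.3238  0.0888] yawy -34.6 tz [ 0.002  0.    -1.   ] F [-2.4  2.5  7.5] M [ 0.32  0.31 -0.06] w 0.0103 j [-0.01  0.63  0.64  1.78 -0.47  0.89  0.23]
xyz [-0.05, -0.09, -16.12] rot [0.1, -0.1, 0.0]
```

Emit:
jog_arm(rows=[{"xyz": [0, 0, -1.5], "delta_rot": [0, 0, 0], "fingers": 1}, {"xyz": [0, 0, -4], "delta_rot": [0, 0, 0], "fingers": 1}, {"xyz": [0, 0, -7.5], "delta_rot": [0, 0, 0], "fingers": 1}, {"xyz": [0, 0, -11], "delta_rot": [0, 0, 0], "fingers": 1}, {"xyz": [0, 0, -14.5], "delta_rot": [0, 0, 0], "fingers": 1}])

```text
clock: 4.95
tcp_pos: [0.5515, -0.3237, 0.2353]
orientation: [2.781, 1.46, 0.002]
contact_force: [1.0, 1.7, -3.6]
grip_width: 0.0102
```

```bash
python3 go.py .57 -.05 .25 20  .5145 .174 .20 71.2
```

```text
t 4.95 p [ 0.5515 -0.3237  0.2353] yawy -34.6 tz [ 0.002  0.    -1.   ] F [ 1.   1.7 -3.6] M [-0.05 -0.13  0.01] w 0.0102 j [-0.09  0.47  0.74  1.65 -0.34  1.15  0.13]
xyz [23.58, -14.02, -1.46] rot [0.1, -0.0, -54.6]
xyz [38.87, -31.31, 3.53] rot [0.1, 0.0, -105.8]
```

Emit:
jog_arm(rows=[{"xyz": [4, -3.2, -0.5], "delta_rot": [0, 0, -7], "fingers": 1}, {"xyz": [39, -31.5, -0.5], "delta_rot": [0, 0, -105], "fingers": 1}, {"xyz": [39, -31.5, -0.5], "delta_rot": [0, 0, -105], "fingers": 1}, {"xyz": [39, -31.5, -0.5], "delta_rot": [0, 0, -105], "fingers": 1}, {"xyz": [39, -31.5, -0.5], "delta_rot": [0, 0, -105], "fingers": 1}])

```text
clock: 5.37
tcp_pos: [0.5352, -0.1148, 0.2398]
orientation: [2.194, 2.247, 0.003]
contact_force: [0.7, 0.4, -2.8]
grip_width: 0.0102
```

```bash
python3 go.py .5145 .174 .21 71.2
```

```text
t 5.37 p [ 0.5352 -0.1148  0.2398] yawy 1.4 tz [ 0.002  0.    -1.   ] F [ 0.7  0.4 -2.8] M [ 0.07 -0.06  0.01] w 0.0102 j [-0.39  0.26  0.59  1.86 -0.16  1.08  0.29]
xyz [28.92, -1.38, 2.99] rot [0.1, 0.1, -69.8]
```

Emit:
jog_arm(rows=[{"xyz": [29, -1.4, 2], "delta_rot": [0, 0, -70], "fingers": 1}, {"xyz": [29, -1.4, 2], "delta_rot": [0, 0, -70], "fingers": 1}, {"xyz": [29, -1.4, 2], "delta_rot": [0, 0, -70], "fingers": 1}, {"xyz": [29, -1.4, 2], "delta_rot": [0, 0, -70], "fingers": 1}, {"xyz": [29, -1.4, 2], "delta_rot": [0, 0, -70], "fingers": 1}])

```text
clock: 5.78
tcp_pos: [0.5198, 0.0925, 0.2259]
orientation: [1.396, 2.812, 0.003]
contact_force: [1.6, -0.6, -3.2]
grip_width: 0.0104
```

```bash
python3 go.py .5145 .174 .18 71.2
```

```text
t 5.78 p [0.5198 0.0925 0.2259] yawy 37.2 tz [ 0.003  0.001 -1.   ] F [ 1.6 -0.6 -3.2] M [-0.01 -0.08  0.03] w 0.0104 j [-0.62  0.22  0.38  1.9  -0.09  1.04  0.45]
xyz [6.82, 4.49, 4.59] rot [0.1, 0.1, -34.0]
```

Emit:
jog_arm(rows=[{"xyz": [4, 2.6, 1], "delta_rot": [0, 0, -7], "fingers": 1}, {"xyz": [6.8, 4.5, 2], "delta_rot": [0.1, 0.1, -34], "fingers": 1}, {"xyz": [6.8, 4.5, 4], "delta_rot": [0.1, 0.1, -34], "fingers": 1}, {"xyz": [6.8, 4.5, 4.5], "delta_rot": [0.1, 0.1, -34], "fingers": 1}, {"xyz": [6.8, 4.5, 4.5], "delta_rot": [0.1, 0.1, -34], "fingers": 1}])

```text
clock: 6.2
tcp_pos: [0.5129, 0.1742, 0.179]
orientation: [-0.5, -3.099, 0.004]
contact_force: [-0.5, -0.1, -2.9]
grip_width: 0.0104
```

```bash
python3 go.py .5145 .174 .14 71.2;  python3 - <<'E'
from h import *
for n,c in (("side",(250,120,130,130)),("top",(190,180,130,110))):
    i=imaging.grab_frame(n); cv2.imwrite(f"pics/{n}2.png",i); crop(np.clip(i*1.6,0,255).astype(np.uint8),*c,n+"2c",4.5)
E
```

```text
t 6.2 p [0.5129 0.1742 0.179 ] yawy 71.7 tz [-0.003 -0.002 -1.   ] F [-0.5 -0.1 -2.9] M [-0.12 -0.03 -0.03] w 0.0104 j [-0.63  0.29  0.23  1.91 -0.08  0.95  0.89]
xyz [-0.16, 0.05, 3.89] rot [-0.2, -0.1, 0.5]
```

View pics/side2c.png

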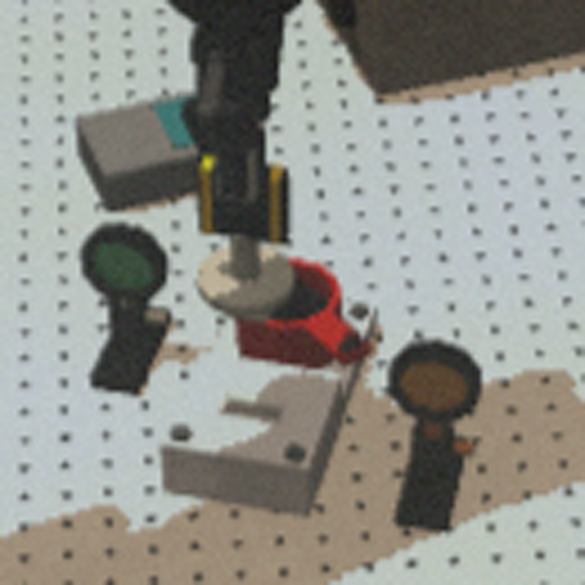

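View pics/top2c.png

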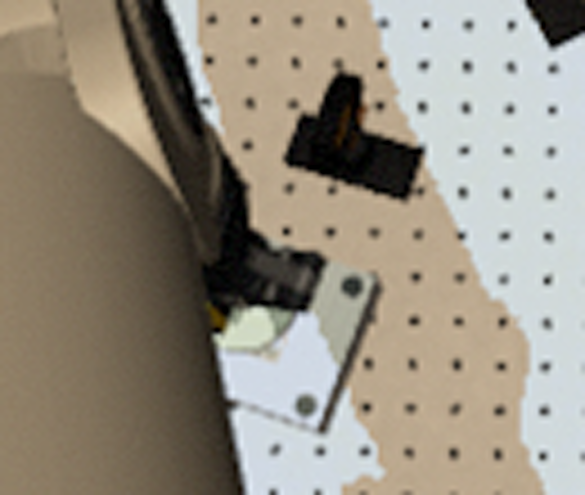

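```bash
python3 - <<'E'
from fit import *
F={"side":prep(cv2.imread("pics/side2.png"))}
F0={"side":prep(cv2.imread("pics/side0.png"))}
zt=.179+.0162
for dz in(-.002,0,.002):
    B=[seg((-.025,-.006,zt-.023+dz),(-.025,-.006,zt+.015+dz)),seg((.025,-.006,zt-.023+dz),(.025,-.006,zt+.015+dz)),seg((-.025,-.006,zt-.023+dz),(.025,-.006,zt-.023+dz))]
    C=circ(.028,zt-.052+dz)
    for nm,m,da in(("all",B+C*2,.1),("circ",C,.0)):
        b=fit(F,m,(.513,.174,-.328),da=da,cams=("side",),n=3000); print(dz,nm,round(b[0],1),b[1].round(4))
for s in (0,1): print(fit(F0,rect(.034,.014,.04),(.5127,.173,-.33),dr=.005,da=.05,cams=("side",),seed=s))
T={"top":prep(cv2.imread("pics/top0.png"))}
for s in (0,1): print(fit(T,rect(.034,.014,.04),(.5155,.1735,-.33),dr=.005,da=.05,cams=("top",),seed=s))
E
```

```text
-0.002 all 58.8 [ 0.5138  0.1797 -0.2763]
-0.002 circ 42.1 [ 0.5109  0.1685 -0.328 ]
0 all 58.7 [ 0.5136  0.1773 -0.2762]
0 circ 42.0 [ 0.5109  0.1662 -0.328 ]
0.002 all 58.7 [ 0.5135  0.1749 -0.2792]
0.002 circ 42.0 [ 0.5108  0.1638 -0.328 ]
(np.float32(75.06662), array([ 0.51260384,  0.17314828, -0.370682  ]))
(np.float32(75.06765), array([ 0.51262575,  0.17305492, -0.3720488 ]))
(np.float32(40.588432), array([ 0.51623935,  0.17361139, -0.28632995]))
(np.float32(40.59945), array([ 0.51633298,  0.17360525, -0.28186545]))
```

Emit:
jog_arm(rows=[{"xyz": [-0.2, 0.1, 1.5], "delta_rot": [-0.2, -0.1, 0.5], "fingers": 1}, {"xyz": [-0.2, 0.1, 3], "delta_rot": [-0.2, -0.1, 0.5], "fingers": 1}, {"xyz": [-0.2, 0.1, 5], "delta_rot": [-0.2, -0.1, 0.5], "fingers": 1}, {"xyz": [-0.2, 0.1, 6.3], "delta_rot": [-0.2, -0.1, 0.5], "fingers": 1}, {"xyz": [-0.2, 0.1, 6.3], "delta_rot": [-0.2, -0.1, 0.5], "fingers": 1}])

```text
clock: 6.72
tcp_pos: [0.5149, 0.1727, 0.1155]
orientation: [-0.532, -3.095, -0.0]
contact_force: [-0.0, 0.2, -2.1]
grip_width: 0.0105
```

```bash
python3 go.py .5145 .174 .104 71.2;  python3 - <<'E'
from h import *
for n,c in (("side",(250,140,130,110)),("top",(190,180,130,110))):
    i=imaging.grab_frame(n); cv2.imwrite(f"pics/{n}3.png",i); crop(np.clip(i*1.6,0,255).astype(np.uint8),*c,n+"3c",5)
E
```

```text
t 6.72 p [0.5149 0.1727 0.1155] yawy 70.5 tz [-0.001  0.    -1.   ] F [-0.   0.2 -2.1] M [-0.01  0.02 -0.02] w 0.0105 j [-0.61  0.37  0.22  1.97 -0.11  0.81  0.9 ]
xyz [0.08, 0.11, 1.15] rot [-0.0, -0.1, -0.7]
```

View pics/side3c.png

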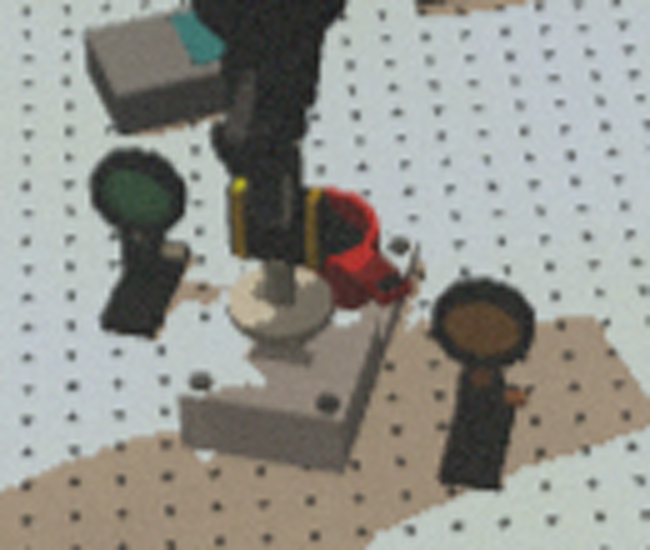

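View pics/top3c.png

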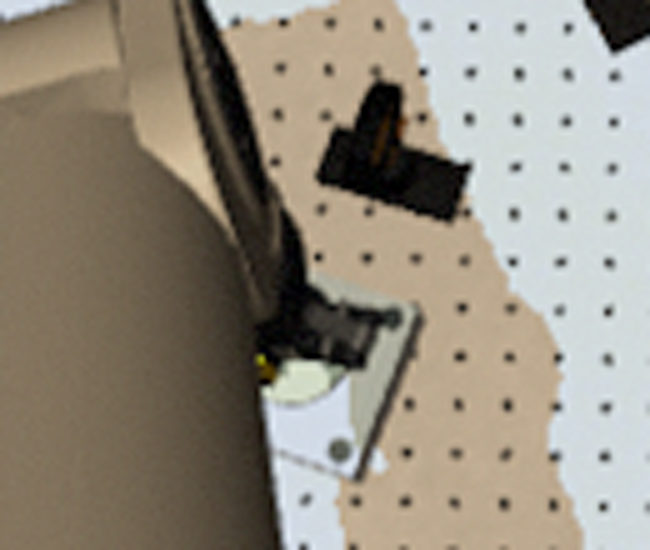

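The side view shows the flange centred over the slot: the slot's visible front runs from x=250 to x=312 and the flange centre is at about 280. Descending gently.

Emit:
jog_arm(rows=[{"xyz": [0, 0.1, 0.3], "delta_rot": [0, -0.1, -0.7], "fingers": 1}, {"xyz": [0, 0.1, 0.6], "delta_rot": [0, -0.1, -0.7], "fingers": 1}, {"xyz": [0, 0.1, 0.9], "delta_rot": [0, -0.1, -0.7], "fingers": 1}, {"xyz": [0, 0.1, 1.2], "delta_rot": [0, -0.1, -0.7], "fingers": 1}, {"xyz": [0, 0.1, 1.3], "delta_rot": [0, -0.1, -0.7], "fingers": 1}])

```text
clock: 7.23
tcp_pos: [0.517, 0.1744, 0.1047]
orientation: [0.511, 3.096, 0.003]
contact_force: [-0.2, -0.1, -2.5]
grip_width: 0.0101
```

```bash
python3 go.py .5145 .174 .09 71.2
```

```text
t 7.23 p [0.517  0.1744 0.1047] yawy 71.3 tz [ 0.004  0.001 -1.   ] F [-0.2 -0.1 -2.5] M [ 0.01 -0.03  0.03] w 0.0101 j [-0.61  0.39  0.21  1.97 -0.11  0.78  0.91]
xyz [0.22, -0.12, 1.47] rot [0.1, 0.2, 0.1]
```

Emit:
jog_arm(rows=[{"xyz": [0.1, 0, 0.2], "delta_rot": [0, 0, 0], "fingers": 1}, {"xyz": [0.2, -0.05, 0.3], "delta_rot": [0, 0.1, 0], "fingers": 1}, {"xyz": [0.2, -0.05, 0.45], "delta_rot": [0, 0.1, 0], "fingers": 1}, {"xyz": [0.2, -0.05, 0.6], "delta_rot": [0, 0.1, 0], "fingers": 1}, {"xyz": [0.2, -0.05, 0.7], "delta_rot": [0, 0.1, 0], "fingers": 1}])

```text
clock: 7.65
tcp_pos: [0.5149, 0.1746, 0.0976]
orientation: [0.511, 3.098, 0.004]
contact_force: [-0.5, -0.0, -2.3]
grip_width: 0.0105
```

```bash
python3 go.py .5145 .174 .09 71.2
```

```text
t 7.65 p [0.5149 0.1746 0.0976] yawy 71.3 tz [ 0.002  0.002 -1.   ] F [-0.5 -0.  -2.3] M [-0.07 -0.01  0.01] w 0.0105 j [-0.61  0.4   0.21  1.98 -0.12  0.77  0.91]
xyz [0.02, -0.07, 0.76] rot [0.1, 0.1, 0.1]
```

Emit:
jog_arm(rows=[{"xyz": [0, 0, 0.2], "delta_rot": [0, 0, 0], "fingers": 1}, {"xyz": [0, 0, 0.4], "delta_rot": [0, 0.1, 0], "fingers": 1}, {"xyz": [0, 0, 0.6], "delta_rot": [0, 0.1, 0], "fingers": 1}, {"xyz": [0, 0, 0.8], "delta_rot": [0, 0.1, 0], "fingers": 1}, {"xyz": [0, 0, 1.0], "delta_rot": [0, 0.1, 0], "fingers": 1}])

```text
clock: 8.07
tcp_pos: [0.5149, 0.1745, 0.0873]
orientation: [-0.511, -3.1, -0.004]
contact_force: [-0.2, -0.1, -3.3]
grip_width: 0.0103
```

```bash
python3 go.py .5145 .174 .083 71.2
```

```text
t 8.07 p [0.5149 0.1745 0.0873] yawy 71.3 tz [ 0.     0.002 -1.   ] F [-0.2 -0.1 -3.3] M [-0.03  0.    0.01] w 0.0103 j [-0.6   0.41  0.2   1.99 -0.12  0.75  0.92]
xyz [0.02, -0.07, 0.43] rot [0.1, -0.0, 0.1]
```

Emit:
jog_arm(rows=[{"xyz": [0, 0, 0.1], "delta_rot": [0, 0, 0], "fingers": 1}, {"xyz": [0, 0, 0.2], "delta_rot": [0, 0, 0], "fingers": 1}, {"xyz": [0, 0, 0.3], "delta_rot": [0, 0, 0], "fingers": 1}, {"xyz": [0, 0, 0.4], "delta_rot": [0, 0, 0], "fingers": 1}, {"xyz": [0, 0, 0.5], "delta_rot": [0, 0, 0], "fingers": 1}])

```text
clock: 8.48
tcp_pos: [0.5152, 0.1746, 0.0837]
orientation: [-0.512, -3.1, -0.005]
contact_force: [-7.9, -2.4, 21.9]
grip_width: 0.0106
```

```bash
python3 go.py .5145 .174 .083 71.2
```

```text
t 8.48 p [0.5152 0.1746 0.0837] yawy 71.2 tz [ 0.     0.003 -1.   ] F [-7.9 -2.4 21.9] M [-0.58  1.69  0.04] w 0.0106 j [-0.6   0.42  0.2   1.99 -0.13  0.74  0.92]
xyz [0.05, -0.08, 0.07] rot [0.2, -0.0, 0.0]
```

Seated: contact came at TCP z=0.0837, against 0.0838 predicted. Now the quarter turn, with the pressure slightly relieved.

Emit:
jog_arm(rows=[{"xyz": [0, 0, -0.06], "delta_rot": [0, 0, 4], "fingers": 1}, {"xyz": [0, 0, -0.06], "delta_rot": [0, 0, 10], "fingers": 1}, {"xyz": [0, 0, -0.06], "delta_rot": [0, 0, 17], "fingers": 1}, {"xyz": [0, 0, -0.06], "delta_rot": [0, 0, 24], "fingers": 1}, {"xyz": [0, 0, -0.06], "delta_rot": [0, 0, 31], "fingers": 1}])

```text
clock: 8.9
tcp_pos: [0.5153, 0.1747, 0.0844]
orientation: [-1.33, -2.845, -0.005]
contact_force: [0.0, -0.4, -3.5]
grip_width: 0.0101
```

```bash
python3 go.py .5145 .174 .084 -18.8
```

```text
t 8.9 p [0.5153 0.1747 0.0844] yawy 39.9 tz [ 0.001  0.003 -1.   ] F [ 0.  -0.4 -3.5] M [-0.01  0.05  0.02] w 0.0101 j [-0.71  0.43  0.34  2.   -0.21  0.75  0.45]
xyz [-0.0, -0.1, 0.04] rot [0.1, -0.2, 58.7]
```

Emit:
jog_arm(rows=[{"xyz": [0, 0, 0], "delta_rot": [0, 0, 7], "fingers": 1}, {"xyz": [0, 0, 0], "delta_rot": [0, 0, 14], "fingers": 1}, {"xyz": [0, 0, 0], "delta_rot": [0, 0, 21], "fingers": 1}, {"xyz": [0, 0, 0], "delta_rot": [0, 0, 28], "fingers": 1}, {"xyz": [0, 0, 0], "delta_rot": [0, 0, 35], "fingers": 1}])

```text
clock: 9.32
tcp_pos: [0.5153, 0.1748, 0.0845]
orientation: [-2.13, -2.307, -0.005]
contact_force: [0.4, 0.2, -3.1]
grip_width: 0.0106
```

```bash
python3 go.py .5145 .174 .084 -18.8
```

```text
t 9.32 p [0.5153 0.1748 0.0845] yawy 4.6 tz [ 0.001  0.003 -1.   ] F [ 0.4  0.2 -3.1] M [ 0.02  0.   -0.02] w 0.0106 j [-0.83  0.45  0.5   2.   -0.31  0.76 -0.07]
xyz [-0.08, -0.09, 0.04] rot [0.0, -0.2, 23.4]
```

Emit:
jog_arm(rows=[{"xyz": [0, 0, 0], "delta_rot": [0, 0, 7], "fingers": 1}, {"xyz": [0, 0, 0], "delta_rot": [0, 0, 14], "fingers": 1}, {"xyz": [0, 0, 0], "delta_rot": [0, 0, 20], "fingers": 1}, {"xyz": [0, 0, 0], "delta_rot": [0, 0, 23.5], "fingers": 1}, {"xyz": [0, 0, 0.05], "delta_rot": [0, 0, 23.5], "fingers": 1}])

```text
clock: 9.73
tcp_pos: [0.5154, 0.1752, 0.084]
orientation: [-2.556, -1.823, -0.004]
contact_force: [1.1, 0.2, -2.7]
grip_width: 0.0104
```

```bash
python3 go.py .5145 .174 .084 -18.8
```

```text
t 9.73 p [0.5154 0.1752 0.084 ] yawy -19.0 tz [ 0.001  0.003 -1.   ] F [ 1.1  0.2 -2.7] M [0.04 0.02 0.01] w 0.0104 j [-0.91  0.48  0.6   2.01 -0.39  0.77 -0.41]
xyz [-0.14, -0.04, -0.0] rot [-0.0, -0.2, -0.2]
```

Emit:
jog_arm(rows=[{"xyz": [0, 0, 0.07], "delta_rot": [0, -0.2, 0], "fingers": 1}, {"xyz": [0, 0, 0.07], "delta_rot": [0, -0.2, 0], "fingers": 0.9}, {"xyz": [0, 0, 0.07], "delta_rot": [0, -0.2, 0], "fingers": 0.6}, {"xyz": [0, 0, 0], "delta_rot": [0, -0.2, 0], "fingers": 0.6}, {"xyz": [0, 0, 0], "delta_rot": [0, -0.2, 0], "fingers": 0.6}])

```text
clock: 10.15
tcp_pos: [0.5158, 0.1753, 0.0842]
orientation: [2.557, 1.825, 0.001]
contact_force: [0.1, 0.5, -0.5]
grip_width: 0.034
```

```bash
python3 go.py .5145 .174 .084 -18.8
```

```text
t 10.15 p [0.5158 0.1753 0.0842] yawy -19.0 tz [ 0.001  0.    -1.   ] F [ 0.1  0.5 -0.5] M [-0.02  0.04 -0.04] w 0.034 j [-0.91  0.48  0.6   2.01 -0.39  0.77 -0.41]
xyz [-0.17, -0.08, 0.02] rot [0.0, -0.0, -0.2]
```

Emit:
jog_arm(rows=[{"xyz": [0, 0, -2], "delta_rot": [0, 0, 0], "fingers": 0.6}, {"xyz": [0, 0, -5], "delta_rot": [0, 0, 0], "fingers": 0.6}, {"xyz": [0, 0, -8], "delta_rot": [0, 0, 0], "fingers": 0.6}, {"xyz": [0, 0, -11], "delta_rot": [0, 0, 0], "fingers": 0.5}, {"xyz": [0, 0, -12.5], "delta_rot": [0, 0, 0], "fingers": 0.5}])

```text
clock: 10.57
tcp_pos: [0.5174, 0.1754, 0.2128]
orientation: [2.557, 1.825, 0.009]
contact_force: [0.8, 0.2, 0.3]
grip_width: 0.043
```

```bash
python3 go.py .5397 -.1543 .20 18.6
```

```text
t 10.57 p [0.5174 0.1754 0.2128] yawy -19.0 tz [ 0.005  0.003 -1.   ] F [0.8 0.2 0.3] M [ 0.01 -0.14  0.02] w 0.043 j [-1.02  0.3   0.71  1.9  -0.23  1.02 -0.54]
xyz [-30.46, 12.82, 1.2] rot [0.3, -0.2, -37.6]
```

Emit:
jog_arm(rows=[{"xyz": [-30.5, 12.8, 1], "delta_rot": [0.3, -0.2, -37.6], "fingers": 0.45}, {"xyz": [-30.5, 12.8, 1], "delta_rot": [0.3, -0.2, -37.6], "fingers": 0.45}, {"xyz": [-30.5, 12.8, 1], "delta_rot": [0.3, -0.2, -37.6], "fingers": 0.45}, {"xyz": [-30.5, 12.8, 1], "delta_rot": [0.3, -0.2, -37.6], "fingers": 0.45}, {"xyz": [-30.5, 12.8, 1], "delta_rot": [0.3, -0.2, -37.6], "fingers": 0.45}])

```text
clock: 10.98
tcp_pos: [0.53, -0.0216, 0.2053]
orientation: [1.912, 2.492, 0.0]
contact_force: [1.0, 0.8, 0.2]
grip_width: 0.0467
```

```bash
python3 go.py .5397 -.1543 .18 18.6;  python3 - <<'E'
from h import *
a=[]
for n,c in (("side",(250,150,110,95)),("top",(190,195,110,95))):
    i=imaging.grab_frame(n); cv2.imwrite(f"pics/{n}4.png",i); x,y,w,h=c
    a.append(cv2.resize(np.clip(i*1.6,0,255).astype(np.uint8)[y:y+h,x:x+w],None,fx=3.6,fy=3.6,interpolation=cv2.INTER_CUBIC))
cv2.imwrite("pics/v4.png",np.hstack(a))
E
```

```text
t 10.98 p [ 0.53   -0.0216  0.2053] yawy 15.0 tz [ 0.001 -0.    -1.   ] F [1.  0.8 0.2] M [ 0.03 -0.01  0.07] w 0.0467 j [-0.62  0.27  0.66  1.93 -0.2   1.    0.39]
xyz [-13.07, -2.5, 2.53] rot [0.0, 0.0, -3.6]
```

View pics/v4.png

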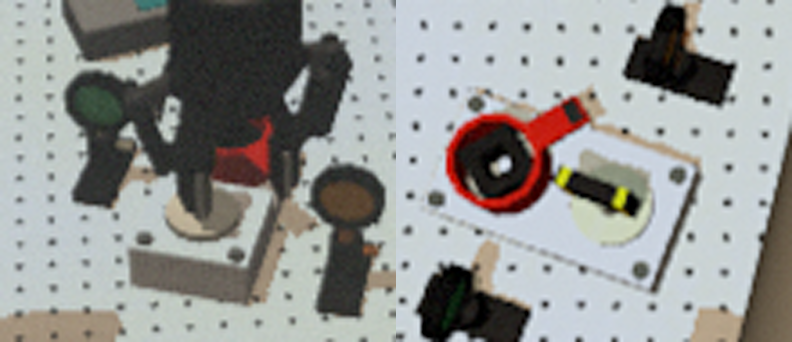

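The block is seated and its plate lies along the base's long axis, pointing at the socket. On to the key.

Emit:
jog_arm(rows=[{"xyz": [-13.1, -2.5, 0.5], "delta_rot": [0, 0, -3.6], "fingers": 0.45}, {"xyz": [-13.1, -2.5, 1], "delta_rot": [0, 0, -3.6], "fingers": 0.45}, {"xyz": [-13.1, -2.5, 2.5], "delta_rot": [0, 0, -3.6], "fingers": 0.45}, {"xyz": [-13.1, -2.5, 4], "delta_rot": [0, 0, -3.6], "fingers": 0.45}, {"xyz": [-13.1, -2.5, 4], "delta_rot": [0, 0, -3.6], "fingers": 0.45}])

```text
clock: 11.5
tcp_pos: [0.5354, -0.1662, 0.1636]
orientation: [1.858, 2.532, -0.009]
contact_force: [-1.7, -0.5, 0.5]
grip_width: 0.0468
```

```bash
python3 go.py .5397 -.1543 .079 18.6;  python3 - <<'E'
from fit import *
a=[]
for n,c in (("side",(270,200,110,130)),("top",(190,195,110,95))):
    i=imaging.grab_frame(n); cv2.imwrite(f"pics/{n}5.png",i); x,y,w,h=c
    cv2.imwrite(f"pics/{n}5c.png",cv2.resize(np.clip(i*1.6,0,255).astype(np.uint8)[y:y+h,x:x+w],None,fx=4.5,fy=4.5,interpolation=cv2.INTER_CUBIC))
F={n:prep(cv2.imread(f"pics/{n}5.png")) for n in("side","top")}
BS=rect(.050,.012,.123)+circ(.028,.048)
for s in(0,1):
    for cams in (("side","top"),("top",),("side",)):
        print(cams,"blk",*fit(F,BS,(.5155,.175,-1.90),da=.1,cams=cams,seed=s),"rim",fit(F,RIM,(.5427,.2565,0),da=.01,cams=cams,seed=s)[1])
E
```

```text
t 11.5 p [ 0.5354 -0.1662  0.1636] yawy 17.5 tz [-0.003 -0.005 -1.   ] F [-1.7 -0.5  0.5] M [ 0.02  0.05 -0.01] w 0.0468 j [-0.33  0.39  0.67  1.91 -0.29  0.94  0.77]
xyz [1.04, 0.8, 8.45] rot [-0.2, 0.2, -1.1]
('side', 'top') blk 95.80574 [ 0.51170259  0.16807757 -1.85122759] rim [0.53857358 0.25394172 0.01062045]
('top',) blk 69.1577 [ 0.51619497  0.17588566 -1.90319662] rim [ 0.54359055  0.25638338 -0.00243421]
('side',) blk 29.642141 [ 0.5112343   0.16750813 -1.85032923] rim [0.53561739 0.25606521 0.00741756]
('side', 'top') blk 95.792015 [ 0.51171863  0.16815046 -1.85386546] rim [0.53838756 0.25373304 0.00196025]
('top',) blk 69.16194 [ 0.5162471   0.17596005 -1.90066357] rim [ 0.54343065  0.25638824 -0.00780342]
('side',) blk 29.642086 [ 0.51117918  0.16773086 -1.85388327] rim [ 0.53594744  0.25718206 -0.01181539]
```

View pics/side5c.png

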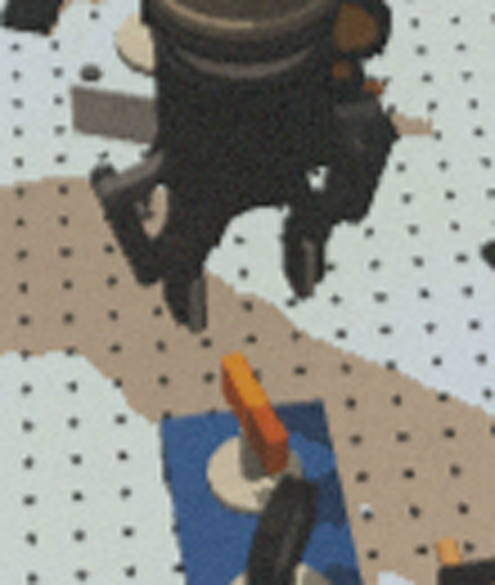

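View pics/top5c.png

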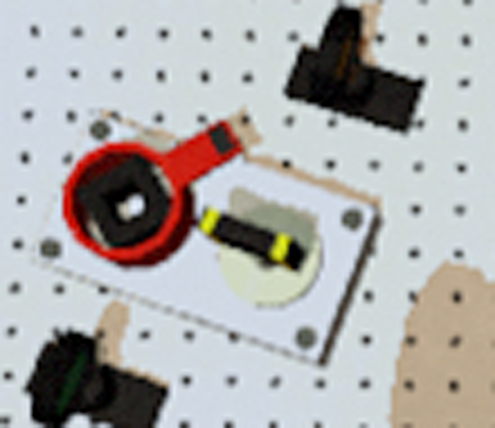

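```bash
python3 go.py .5397 -.1543 .079 18.6
```

```text
t 11.6 p [ 0.5374 -0.1615  0.1654] yawy 17.8 tz [-0.    -0.003 -1.   ] F [1.2 1.5 1. ] M [ 0.06  0.01 -0.05] w 0.047 j [-0.34  0.39  0.66  1.91 -0.29  0.94  0.77]
xyz [0.64, 0.45, 8.64] rot [-0.1, 0.2, -0.8]
```

Emit:
jog_arm(rows=[{"xyz": [0.6, 0.45, 1], "delta_rot": [-0.1, 0.2, -0.8], "fingers": 0.45}, {"xyz": [0.6, 0.45, 2], "delta_rot": [-0.1, 0.2, -0.8], "fingers": 0.45}, {"xyz": [0.6, 0.45, 3], "delta_rot": [-0.1, 0.2, -0.8], "fingers": 0.45}, {"xyz": [0.6, 0.45, 3.5], "delta_rot": [-0.1, 0.2, -0.8], "fingers": 0.45}, {"xyz": [0.6, 0.45, 3.5], "delta_rot": [-0.1, 0.2, -0.8], "fingers": 0.45}])

```text
clock: 12.02
tcp_pos: [0.5389, -0.1534, 0.1289]
orientation: [-1.831, -2.55, 0.001]
contact_force: [-0.1, 1.3, -0.1]
grip_width: 0.0468
```

```bash
python3 go.py .5397 -.1543 .079 18.6
```

```text
t 12.02 p [ 0.5389 -0.1534  0.1289] yawy 18.6 tz [-0.002  0.001 -1.   ] F [-0.1  1.3 -0.1] M [0.05 0.05 0.02] w 0.0468 j [-0.32  0.44  0.63  1.94 -0.33  0.87  0.81]
xyz [-0.12, 0.06, 4.99] rot [-0.1, -0.1, 0.0]
```

Emit:
jog_arm(rows=[{"xyz": [-0.1, 0.05, 1.5], "delta_rot": [-0.1, -0.1, 0], "fingers": 0.45}, {"xyz": [-0.1, 0.05, 3], "delta_rot": [-0.1, -0.1, 0], "fingers": 0.45}, {"xyz": [-0.1, 0.05, 4.5], "delta_rot": [-0.1, -0.1, 0], "fingers": 0.45}, {"xyz": [-0.1, 0.05, 5], "delta_rot": [-0.1, -0.1, 0], "fingers": 0.45}, {"xyz": [-0.1, 0.05, 5], "delta_rot": [-0.1, -0.1, 0], "fingers": 0.45}])

```text
clock: 12.43
tcp_pos: [0.5388, -0.1539, 0.078]
orientation: [-1.831, -2.55, 0.002]
contact_force: [-0.2, 0.0, 0.7]
grip_width: 0.0471
```

Emit:
jog_arm(rows=[{"xyz": [0, 0, 0], "delta_rot": [0, 0, 0], "fingers": 0.7}, {"xyz": [0, 0, 0], "delta_rot": [0, 0, 0], "fingers": 0.85}, {"xyz": [0, 0, 0], "delta_rot": [0, 0, 0], "fingers": 1}, {"xyz": [0, 0, 0], "delta_rot": [0, 0, 0], "fingers": 1}, {"xyz": [0, 0, 0], "delta_rot": [0, 0, 0], "fingers": 1}], grip_force=60)

```text
clock: 12.85
tcp_pos: [0.5399, -0.154, 0.0789]
orientation: [-1.832, -2.552, -0.0]
contact_force: [1.8, 1.1, 4.6]
grip_width: 0.0098
```

```bash
python3 go.py .5397 -.1543 .079 18.6
```

```text
t 12.85 p [ 0.5399 -0.154   0.0789] yawy 18.7 tz [-0.  0. -1.] F [1.8 1.1 4.6] M [ 0.14 -0.14 -0.03] w 0.0098 j [-0.28  0.51  0.58  1.97 -0.39  0.78  0.86]
xyz [-0.02, -0.03, -0.01] rot [-0.0, -0.0, 0.1]
```

Emit:
jog_arm(rows=[{"xyz": [0, 0, -1.5], "delta_rot": [0, 0, 0], "fingers": 1}, {"xyz": [0, 0, -4], "delta_rot": [0, 0, 0], "fingers": 1}, {"xyz": [0, 0, -7.5], "delta_rot": [0, 0, 0], "fingers": 1}, {"xyz": [0, 0, -11], "delta_rot": [0, 0, 0], "fingers": 1}, {"xyz": [0, 0, -14], "delta_rot": [0, 0, 0], "fingers": 1}])

```text
clock: 13.27
tcp_pos: [0.5394, -0.1543, 0.2207]
orientation: [-1.833, -2.551, 0.0]
contact_force: [1.5, 0.0, -1.7]
grip_width: 0.0097
```

```bash
python3 go.py .543 .2557 .22 29.3
```

```text
t 13.27 p [ 0.5394 -0.1543  0.2207] yawy 18.6 tz [-0.  0. -1.] F [ 1.5  0.  -1.7] M [ 0.   -0.1   0.02] w 0.0097 j [-0.39  0.32  0.7   1.85 -0.24  1.05  0.73]
xyz [38.74, 13.43, 0.08] rot [-0.0, -0.0, -10.7]
```

Emit:
jog_arm(rows=[{"xyz": [39, 13.4, -0.5], "delta_rot": [0, 0, -10.7], "fingers": 1}, {"xyz": [39, 13.4, -0.5], "delta_rot": [0, 0, -10.7], "fingers": 1}, {"xyz": [39, 13.4, -0.5], "delta_rot": [0, 0, -10.7], "fingers": 1}, {"xyz": [39, 13.4, -0.5], "delta_rot": [0, 0, -10.7], "fingers": 1}, {"xyz": [39, 13.4, -0.5], "delta_rot": [0, 0, -10.7], "fingers": 1}])

```text
clock: 13.68
tcp_pos: [0.54, 0.056, 0.2224]
orientation: [-1.587, -2.71, 0.0]
contact_force: [1.7, -0.9, -1.9]
grip_width: 0.0098
```

```bash
python3 go.py .543 .2557 .22 29.3; python3 - <<'E'
from fit import *
ARM=[seg((.034,.011,.06),(.07,.011,.06)),seg((.034,-.011,.06),(.07,-.011,.06)),seg((.07,-.011,.06),(.07,.011,.06))]
for f in ("0","4","5"):
    F={"top":prep(cv2.imread(f"pics/top{f}.png")),"side":prep(cv2.imread(f"pics/side0.png"))}
    print(f,max((score(F,ARM,(.5435,.2564,a),("top",)),a) for a in np.arange(-1.4,-.7,.01)))
print(max((score(F,ARM,(.5408,.2576,a),("side",)),a) for a in np.arange(-1.4,-.7,.01)))
E
```

```text
t 13.68 p [0.54   0.056  0.2224] yawy 29.3 tz [-0.001  0.    -1.   ] F [ 1.7 -0.9 -1.9] M [ 0.04 -0.07 -0.02] w 0.0098 j [-0.7   0.27  0.58  1.88 -0.17  1.04  0.47]
xyz [17.28, 10.03, 0.25] rot [-0.0, -0.0, -0.0]
0 (np.float32(74.656815), np.float64(-1.0299999999999996))
4 (np.float32(75.22188), np.float64(-1.0199999999999996))
5 (np.float32(75.533394), np.float64(-1.0199999999999996))
(np.float32(40.187664), np.float64(-1.0499999999999996))
```

Emit:
jog_arm(rows=[{"xyz": [17.2, 10, 0.2], "delta_rot": [0, 0, -1.2], "fingers": 1}, {"xyz": [17.2, 10, 0.2], "delta_rot": [0, 0, -1.2], "fingers": 1}, {"xyz": [17.2, 10, 0.2], "delta_rot": [0, 0, -1.2], "fingers": 1}, {"xyz": [17.2, 10, 0.2], "delta_rot": [0, 0, -1.2], "fingers": 1}, {"xyz": [17.2, 10, 0.2], "delta_rot": [0, 0, -1.2], "fingers": 1}])

```text
clock: 14.1
tcp_pos: [0.5418, 0.2585, 0.2201]
orientation: [-1.555, -2.728, 0.0]
contact_force: [1.4, -0.7, -1.7]
grip_width: 0.0096
```

```bash
python3 go.py .543 .2557 .18 30.5
```

```text
t 14.1 p [0.5418 0.2585 0.2201] yawy 30.6 tz [-0.002  0.001 -1.   ] F [ 1.4 -0.7 -1.7] M [ 0.03 -0.07 -0.01] w 0.0096 j [-0.93  0.37  0.5   1.75 -0.2   1.07  0.17]
xyz [-0.3, -0.04, 4.01] rot [-0.1, -0.1, 0.1]
```

Emit:
jog_arm(rows=[{"xyz": [-0.2, 0, 2], "delta_rot": [-0.1, -0.1, 0], "fingers": 1}, {"xyz": [-0.2, 0, 4], "delta_rot": [-0.1, -0.1, 0], "fingers": 1}, {"xyz": [-0.2, 0, 6.5], "delta_rot": [-0.1, -0.1, 0], "fingers": 1}, {"xyz": [-0.2, 0, 8.3], "delta_rot": [-0.1, -0.1, 0], "fingers": 1}, {"xyz": [-0.2, 0, 8.3], "delta_rot": [-0.1, -0.1, 0], "fingers": 1}])

```text
clock: 14.52
tcp_pos: [0.5395, 0.2554, 0.133]
orientation: [-1.554, -2.727, 0.01]
contact_force: [-0.3, -0.1, -2.3]
grip_width: 0.0098
```

```bash
python3 go.py .543 .2557 .12 30.5;  python3 - <<'E'
from fit import *
for n,c in (("side",(260,110,120,110)),("top",(190,185,120,100))):
    i=imaging.grab_frame(n); cv2.imwrite(f"pics/{n}6.png",i); x,y,w,h=c
    cv2.imwrite(f"pics/{n}6c.png",cv2.resize(np.clip(i*1.6,0,255).astype(np.uint8)[y:y+h,x:x+w],None,fx=5,fy=5,interpolation=cv2.INTER_CUBIC))
E
python3 go.py .543 .2557 .12 30.5
```

```text
t 14.52 p [0.5395 0.2554 0.133 ] yawy 30.6 tz [-0.006 -0.004 -1.   ] F [-0.3 -0.1 -2.3] M [-0.05  0.06  0.04] w 0.0098 j [-0.9   0.46  0.46  1.84 -0.25  0.91  0.22]
xyz [-0.15, 0.33, 1.29] rot [-0.4, 0.0, 0.1]
t 14.62 p [0.5423 0.2563 0.1369] yawy 30.6 tz [-0.001 -0.001 -1.   ] F [-0.3 -0.3 -1.9] M [ 0.01  0.01 -0.01] w 0.0099 j [-0.9   0.46  0.46  1.83 -0.25  0.91  0.22]
xyz [-0.09, 0.03, 1.69] rot [-0.1, 0.0, 0.1]
```

View pics/side6c.png

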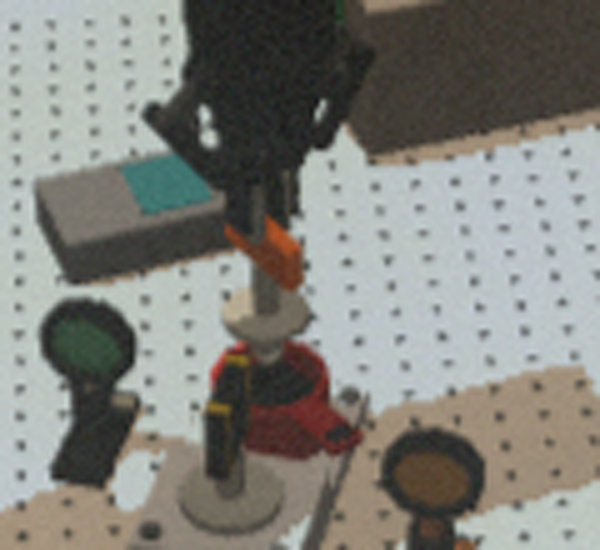

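View pics/top6c.png

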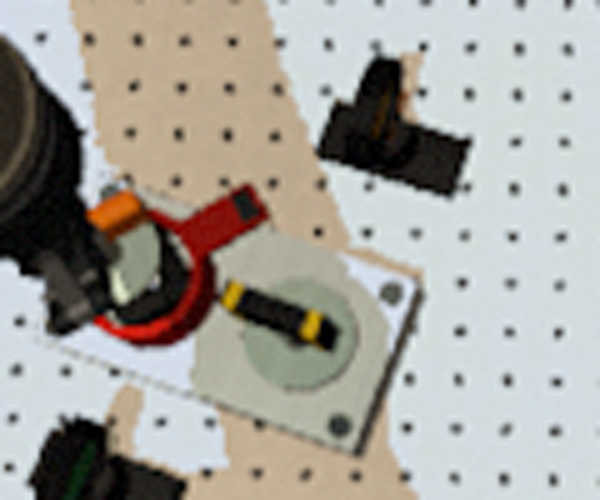

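The key hangs straight over the socket (side view: collar centre x≈267, rim centre x≈270) and the handle is parallel to the arm. Descending.

Emit:
jog_arm(rows=[{"xyz": [-0.05, 0, 0.5], "delta_rot": [-0.1, 0, 0], "fingers": 1}, {"xyz": [-0.05, 0, 1], "delta_rot": [-0.1, 0, 0], "fingers": 1}, {"xyz": [-0.05, 0, 1.5], "delta_rot": [-0.1, 0, 0], "fingers": 1}, {"xyz": [-0.05, 0, 1.9], "delta_rot": [-0.1, 0, 0], "fingers": 1}, {"xyz": [-0.05, 0, 2.1], "delta_rot": [-0.1, 0, 0], "fingers": 1}])

```text
clock: 15.03
tcp_pos: [0.5423, 0.2559, 0.1155]
orientation: [1.556, 2.729, 0.0]
contact_force: [0.5, 0.0, -2.4]
grip_width: 0.0096
```

```bash
python3 go.py .543 .2557 .11 30.5
```

```text
t 15.03 p [0.5423 0.2559 0.1155] yawy 30.6 tz [ 0. -0. -1.] F [ 0.5  0.  -2.4] M [ 0.04 -0.01 -0.03] w 0.0096 j [-0.88  0.48  0.45  1.85 -0.27  0.87  0.23]
xyz [-0.05, 0.05, 0.55] rot [0.0, 0.0, 0.1]
```

Emit:
jog_arm(rows=[{"xyz": [-0.05, 0.05, 0.2], "delta_rot": [0, 0, 0], "fingers": 1}, {"xyz": [-0.05, 0.05, 0.4], "delta_rot": [0, 0, 0], "fingers": 1}, {"xyz": [-0.05, 0.05, 0.6], "delta_rot": [0, 0, 0], "fingers": 1}, {"xyz": [-0.05, 0.05, 0.8], "delta_rot": [0, 0, 0], "fingers": 1}, {"xyz": [-0.05, 0.05, 1.0], "delta_rot": [0, 0, 0], "fingers": 1}])

```text
clock: 15.45
tcp_pos: [0.5426, 0.2553, 0.1053]
orientation: [-1.556, -2.729, 0.001]
contact_force: [-2.6, -2.4, 5.3]
grip_width: 0.0097
```

```bash
python3 go.py .543 .2557 .086 30.5
```

```text
t 15.45 p [0.5426 0.2553 0.1053] yawy 30.6 tz [-0.    -0.001 -1.   ] F [-2.6 -2.4  5.3] M [-0.4   0.59  0.01] w 0.0097 j [-0.88  0.5   0.45  1.85 -0.28  0.85  0.24]
xyz [0.01, 0.05, 1.93] rot [-0.0, 0.0, 0.1]
```

Emit:
jog_arm(rows=[{"xyz": [0, -0.08, 0], "delta_rot": [0, 0, 0], "fingers": 1}, {"xyz": [-0.02, -0.1, 0.1], "delta_rot": [0, 0, 0], "fingers": 1}, {"xyz": [-0.02, -0.1, 0.25], "delta_rot": [0, 0, 0], "fingers": 1}, {"xyz": [-0.02, -0.1, 0.4], "delta_rot": [0, 0, 0], "fingers": 1}, {"xyz": [-0.02, -0.1, 0.5], "delta_rot": [0, 0, 0], "fingers": 1}])

```text
clock: 15.87
tcp_pos: [0.5418, 0.2546, 0.1001]
orientation: [-1.556, -2.729, 0.001]
contact_force: [-0.9, -1.0, -1.3]
grip_width: 0.0096
```

```bash
python3 go.py .543 .2557 .086 30.5
```

```text
t 15.87 p [0.5418 0.2546 0.1001] yawy 30.6 tz [-0.    -0.001 -1.   ] F [-0.9 -1.  -1.3] M [-0.21  0.39  0.02] w 0.0096 j [-0.88  0.5   0.44  1.86 -0.28  0.84  0.24]
xyz [0.03, 0.15, 1.41] rot [-0.0, 0.0, 0.1]
```

Emit:
jog_arm(rows=[{"xyz": [0, -0.03, 0.2], "delta_rot": [0, 0, 0], "fingers": 1}, {"xyz": [0, -0.03, 0.4], "delta_rot": [0, 0, 0], "fingers": 1}, {"xyz": [0, -0.03, 0.6], "delta_rot": [0, 0, 0], "fingers": 1}, {"xyz": [0, -0.03, 0.8], "delta_rot": [0, 0, 0], "fingers": 1}, {"xyz": [0, -0.03, 1.0], "delta_rot": [0, 0, 0], "fingers": 1}])

```text
clock: 16.28
tcp_pos: [0.5416, 0.2545, 0.0899]
orientation: [-1.556, -2.729, 0.001]
contact_force: [-1.1, -0.4, -1.6]
grip_width: 0.0097
```

```bash
python3 go.py .543 .2557 .086 30.5
```

```text
t 16.28 p [0.5416 0.2545 0.0899] yawy 30.6 tz [-0.    -0.001 -1.   ] F [-1.1 -0.4 -1.6] M [-0.14  0.24 -0.02] w 0.0097 j [-0.87  0.52  0.44  1.87 -0.29  0.82  0.25]
xyz [0.03, 0.18, 0.39] rot [-0.0, 0.0, 0.1]
```

Emit:
jog_arm(rows=[{"xyz": [0, -0.02, 0.1], "delta_rot": [0, 0, 0], "fingers": 1}, {"xyz": [0, -0.02, 0.2], "delta_rot": [0, 0, 0], "fingers": 1}, {"xyz": [0, -0.02, 0.3], "delta_rot": [0, 0, 0], "fingers": 1}, {"xyz": [0, -0.02, 0.4], "delta_rot": [0, 0, 0], "fingers": 1}, {"xyz": [0, -0.02, 0.5], "delta_rot": [0, 0, 0], "fingers": 1}])

```text
clock: 16.7
tcp_pos: [0.542, 0.2547, 0.0856]
orientation: [1.556, 2.729, 0.0]
contact_force: [-4.7, -2.0, 12.7]
grip_width: 0.0099
```

```bash
python3 go.py .543 .2557 .086 30.5
```

```text
t 16.7 p [0.542  0.2547 0.0856] yawy 30.6 tz [ 0.  0. -1.] F [-4.7 -2.  12.7] M [-0.44  1.05 -0.02] w 0.0099 j [-0.87  0.52  0.43  1.87 -0.29  0.81  0.25]
xyz [0.04, 0.14, -0.04] rot [0.0, 0.0, 0.1]
```

Key is home: TCP z=0.0856, against 0.0859 predicted. Turning clockwise.

Emit:
jog_arm(rows=[{"xyz": [0, 0, -0.02], "delta_rot": [0, 0, 4], "fingers": 1}, {"xyz": [0, 0, -0.02], "delta_rot": [0, 0, 9], "fingers": 1}, {"xyz": [0, 0, -0.02], "delta_rot": [0, 0, 15], "fingers": 1}, {"xyz": [0, 0, -0.02], "delta_rot": [0, 0, 20], "fingers": 1}, {"xyz": [0, 0, -0.02], "delta_rot": [0, 0, 25], "fingers": 1}], grip_force=80)

```text
clock: 17.12
tcp_pos: [0.5418, 0.2547, 0.0859]
orientation: [-2.115, -2.323, -0.0]
contact_force: [-2.2, -0.5, -0.5]
grip_width: 0.0087
```

```bash
python3 go.py .5422 .2549 .0856 -20
```

```text
t 17.12 p [0.5418 0.2547 0.0859] yawy 5.4 tz [ 0.  0. -1.] F [-2.2 -0.5 -0.5] M [-0.21  0.44  0.12] w 0.0087 j [-0.95  0.54  0.55  1.87 -0.38  0.83 -0.11]
xyz [0.01, 0.05, 0.03] rot [0.0, -0.0, 25.4]
```

Emit:
jog_arm(rows=[{"xyz": [0, 0, 0.02], "delta_rot": [0, 0, 5], "fingers": 1}, {"xyz": [0, 0, 0.03], "delta_rot": [0, 0, 10], "fingers": 1}, {"xyz": [0, 0, 0.03], "delta_rot": [0, 0, 16], "fingers": 1}, {"xyz": [0, 0, 0.03], "delta_rot": [0, 0, 21], "fingers": 1}, {"xyz": [0, 0, 0.03], "delta_rot": [0, 0, 25], "fingers": 1}])

```text
clock: 17.53
tcp_pos: [0.542, 0.2549, 0.0859]
orientation: [2.571, 1.806, 0.001]
contact_force: [-1.0, -1.3, 0.4]
grip_width: 0.0087
```

```bash
python3 go.py .5422 .2549 .0856 -27; python3 - <<'E'
from fit import *
for n,c in (("side",(260,130,110,110)),("top",(190,185,120,100))):
    i=imaging.grab_frame(n); cv2.imwrite(f"pics/{n}7.png",i); x,y,w,h=c
    cv2.imwrite(f"pics/{n}7c.png",cv2.resize(np.clip(i*1.6,0,255).astype(np.uint8)[y:y+h,x:x+w],None,fx=5,fy=5,interpolation=cv2.INTER_CUBIC))
ARM=[seg((.034,.011,.06),(.07,.011,.06)),seg((.034,-.011,.06),(.07,-.011,.06)),seg((.07,-.011,.06),(.07,.011,.06))]
F={"top":prep(cv2.imread(f"pics/top7.png"))}
print(max((score(F,ARM,(.5435,.2564,a),("top",)),a) for a in np.arange(-2.1,-1.5,.01)))
E
python3 go.py
```

```text
t 17.53 p [0.542  0.2549 0.0859] yawy -19.8 tz [ 0.001  0.    -1.   ] F [-1.  -1.3  0.4] M [-0.15  0.26  0.21] w 0.0087 j [-1.03  0.58  0.66  1.88 -0.46  0.84 -0.47]
xyz [0.01, 0.02, 0.03] rot [0.0, -0.0, 7.2]
(np.float32(53.943142), np.float64(-1.7500000000000075))
t 17.63 p [0.542  0.2549 0.0859] yawy -19.6 tz [ 0.001  0.    -1.   ] F [-2.2  0.   1.6] M [-0.16  0.28  0.05] w 0.0093 j [-1.03  0.58  0.66  1.88 -0.46  0.84 -0.47]
```

View pics/side7c.png

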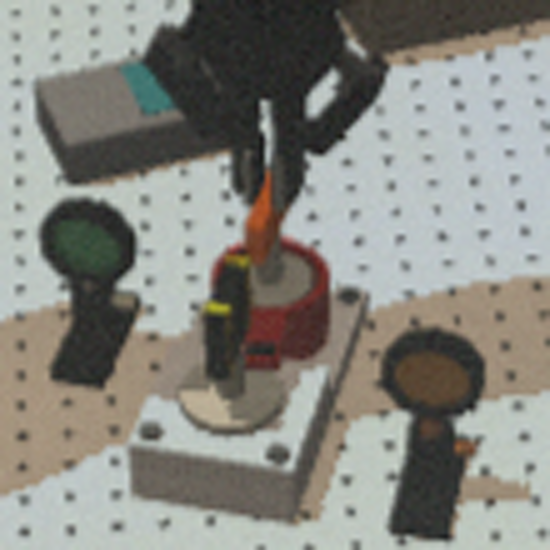

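View pics/top7c.png

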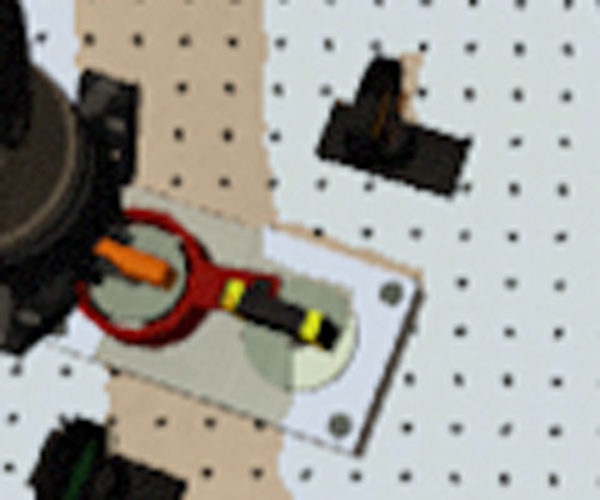

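The arm stands at about -1.75 rad, against -1.90 when square, and the lag is the key's play. I'll turn about 8° more, watching the moment.

Emit:
jog_arm(rows=[{"xyz": [0, 0, 0.02], "delta_rot": [0, 0, 2], "fingers": 1}, {"xyz": [0, 0, 0.02], "delta_rot": [0, 0, 4], "fingers": 1}, {"xyz": [0, 0, 0.02], "delta_rot": [0, 0, 6], "fingers": 1}, {"xyz": [0, 0, 0.02], "delta_rot": [0, 0, 7], "fingers": 1}, {"xyz": [0, 0, 0.02], "delta_rot": [0, 0, 8], "fingers": 1}])

```text
clock: 18.05
tcp_pos: [0.5421, 0.2548, 0.0859]
orientation: [2.687, 1.628, 0.001]
contact_force: [-1.3, -1.9, 1.5]
grip_width: 0.0087
```

```bash
cat > arm.py <<'E'
from fit import *
import sys
t=sys.argv[1]
i=imaging.grab_frame("top"); cv2.imwrite(f"pics/top{t}.png",i)
ARM=[seg((.034,.011,.06),(.07,.011,.06)),seg((.034,-.011,.06),(.07,-.011,.06)),seg((.07,-.011,.06),(.07,.011,.06))]
F={"top":prep(i)}
for A in (ARM,ARM[:1],ARM[1:2]): print(max((score(F,A,(.5435,.2564,a),("top",)),a) for a in np.arange(-2.1,-1.5,.01)))
E
python3 go.py;python3 arm.py 8
```

```text
t 18.05 p [0.5421 0.2548 0.0859] yawy -27.6 tz [ 0.001  0.    -1.   ] F [-1.3 -1.9  1.5] M [-0.22  0.32  0.17] w 0.0087 j [-1.05  0.59  0.7   1.88 -0.49  0.85 -0.58]
(np.float32(50.29759), np.float64(-1.8600000000000052))
(np.float32(69.61008), np.float64(-1.8500000000000054))
(np.float32(69.91035), np.float64(-1.8400000000000056))
```

Emit:
jog_arm(rows=[{"xyz": [0, 0, 0.02], "delta_rot": [0, 0, 0.6], "fingers": 1}, {"xyz": [0, 0, 0.02], "delta_rot": [0, 0, 1.2], "fingers": 1}, {"xyz": [0, 0, 0.02], "delta_rot": [0, 0, 1.8], "fingers": 1}, {"xyz": [0, 0, 0.02], "delta_rot": [0, 0, 2.4], "fingers": 1}, {"xyz": [0, 0, 0.02], "delta_rot": [0, 0, 3], "fingers": 1}])

```text
clock: 18.52
tcp_pos: [0.5423, 0.2548, 0.0859]
orientation: [2.73, 1.554, 0.002]
contact_force: [-1.7, -0.8, 5.1]
grip_width: 0.0091
```

```bash
python3 go.py;python3 arm.py 9; python3 go.py; python3 -c "
from h import *
crop(np.clip(cv2.imread('pics/top9.png')*1.6,0,255).astype(np.uint8),200,210,90,75,'top9c',7)"
```

```text
t 18.52 p [0.5423 0.2548 0.0859] yawy -30.7 tz [ 0.001  0.    -1.   ] F [-1.7 -0.8  5.1] M [-0.31  0.48  0.12] w 0.0091 j [-1.06  0.59  0.71  1.88 -0.5   0.86 -0.63]
(np.float32(53.646946), np.float64(-1.8900000000000046))
(np.float32(68.491806), np.float64(-1.870000000000005))
(np.float32(69.65677), np.float64(-1.9000000000000044))
t 18.57 p [0.5423 0.2549 0.0859] yawy -30.7 tz [ 0.001  0.    -1.   ] F [-1.6 -1.9  5.5] M [-0.27  0.48  0.11] w 0.0092 j [-1.06  0.59  0.71  1.88 -0.5   0.86 -0.63]
```

View pics/top9c.png

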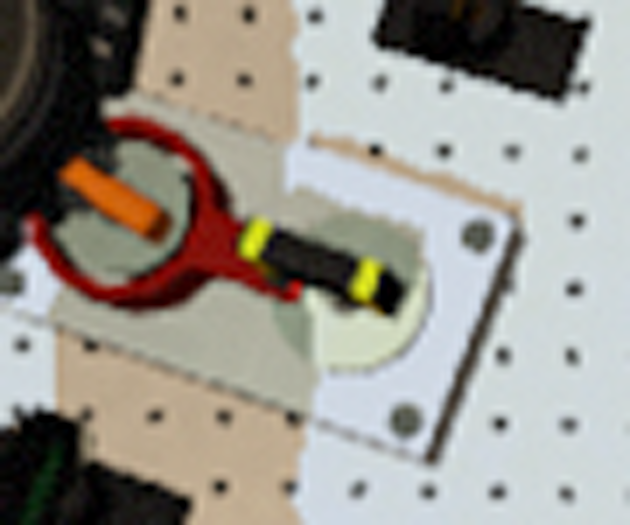

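Emit:
jog_arm(rows=[{"xyz": [0, 0, 0], "delta_rot": [0, 0, 0.4], "fingers": 1}, {"xyz": [0, 0, 0], "delta_rot": [0, 0, 0.8], "fingers": 1}, {"xyz": [0, 0, 0], "delta_rot": [0, 0, 1.2], "fingers": 1}, {"xyz": [0, 0, 0], "delta_rot": [0, 0, 1.5], "fingers": 1}, {"xyz": [0, 0, 0], "delta_rot": [0, 0, 1.5], "fingers": 1}])

```text
clock: 18.98
tcp_pos: [0.5423, 0.2549, 0.0859]
orientation: [2.751, 1.517, 0.002]
contact_force: [-2.6, -0.5, 3.0]
grip_width: 0.0088
```

```bash
python3 go.py;python3 arm.py 10; python3 go.py
```

```text
t 18.98 p [0.5423 0.2549 0.0859] yawy -32.3 tz [ 0.001  0.    -1.   ] F [-2.6 -0.5  3. ] M [-0.3   0.51  0.13] w 0.0088 j [-1.07  0.59  0.72  1.88 -0.51  0.86 -0.65]
(np.float32(54.43355), np.float64(-1.8900000000000046))
(np.float32(67.61826), np.float64(-1.8800000000000048))
(np.float32(69.855385), np.float64(-1.9100000000000041))
t 19.03 p [0.5423 0.2549 0.0859] yawy -32.2 tz [ 0.001  0.    -1.   ] F [-1.6 -0.8  4. ] M [-0.3   0.48  0.11] w 0.0092 j [-1.07  0.59  0.72  1.88 -0.51  0.86 -0.65]
```

The arm edges now fit at -1.88 and -1.91 rad (mean -1.895), against -1.898 for square. Releasing.

Emit:
jog_arm(rows=[{"xyz": [0, 0, 0], "delta_rot": [0, 0, 0], "fingers": 0.95}, {"xyz": [0, 0, 0], "delta_rot": [0, 0, 0], "fingers": 0.8}, {"xyz": [0, 0, 0], "delta_rot": [0, 0, 0], "fingers": 0.6}, {"xyz": [0, 0, 0], "delta_rot": [0, 0, 0], "fingers": 0.6}, {"xyz": [0, 0, 0], "delta_rot": [0, 0, 0], "fingers": 0.6}])

```text
clock: 19.45
tcp_pos: [0.5425, 0.2551, 0.0858]
orientation: [2.751, 1.517, 0.002]
contact_force: [-0.1, -0.2, 0.1]
grip_width: 0.0339
```

Emit:
jog_arm(rows=[{"xyz": [0, 0, -1], "delta_rot": [0, 0, 0], "fingers": 0.6}, {"xyz": [0, 0, -3], "delta_rot": [0, 0, 0], "fingers": 0.6}, {"xyz": [0, 0, -6], "delta_rot": [0, 0, 0], "fingers": 0.6}, {"xyz": [0, 0, -9], "delta_rot": [0, 0, 0], "fingers": 0.6}, {"xyz": [0, 0, -12], "delta_rot": [0, 0, 0], "fingers": 0.6}])

```text
clock: 19.87
tcp_pos: [0.5423, 0.2547, 0.2077]
orientation: [2.751, 1.516, 0.002]
contact_force: [0.6, 1.1, 0.6]
grip_width: 0.0346
```

```bash
python3 go.py .5 .45 .25 -32
```

```text
t 19.87 p [0.5423 0.2547 0.2077] yawy -32.3 tz [ 0.002  0.    -1.   ] F [0.6 1.1 0.6] M [ 0.02 -0.03  0.03] w 0.0346 j [-1.16  0.45  0.84  1.78 -0.38  1.07 -0.75]
xyz [14.26, -14.0, -4.23] rot [0.1, -0.1, -0.3]
```

Moving aside for a clear look at the result.

Emit:
jog_arm(rows=[{"xyz": [0, 0, -3], "delta_rot": [0, 0, 0], "fingers": 0.6}, {"xyz": [4, -4, -4], "delta_rot": [0, 0, 0], "fingers": 0.6}, {"xyz": [7, -7, -4], "delta_rot": [0, 0, 0], "fingers": 0.6}, {"xyz": [10, -10, -4], "delta_rot": [0, 0, 0], "fingers": 0.6}, {"xyz": [14, -14, -4], "delta_rot": [0, 0, 0], "fingers": 0.6}])

```text
clock: 20.28
tcp_pos: [0.5053, 0.4185, 0.2493]
orientation: [-2.751, -1.515, -0.006]
contact_force: [1.0, -0.0, -0.7]
grip_width: 0.0338
```

```bash
python3 arm.py 11; python3 - <<'E'
from fit import *
for n,c in (("side",(265,145,90,85)),("top",(195,205,95,80))):
    i=imaging.grab_frame(n) if n=="side" else cv2.imread("pics/top11.png"); cv2.imwrite(f"pics/{n}11.png",i); x,y,w,h=c
    cv2.imwrite(f"pics/{n}11c.png",cv2.resize(np.clip(i*1.6,0,255).astype(np.uint8)[y:y+h,x:x+w],None,fx=7,fy=7,interpolation=cv2.INTER_CUBIC))
F={n:prep(cv2.imread(f"pics/{n}11.png")) for n in("side","top")}
for z in(.111,.118,.125):
  print(z,fit(F,rect(.060,.012,z),(.543,.2557,-2.1),da=.2,cams=("top",)))
print(fit(F,rect(.05,.012,.123),(.516,.1755,-1.9),da=.1,cams=("top",)))
E
python3 go.py
```

```text
(np.float32(57.166744), np.float64(-1.8900000000000046))
(np.float32(74.075356), np.float64(-1.8800000000000048))
(np.float32(75.18099), np.float64(-1.9000000000000044))
0.111 (np.float32(62.481438), array([ 0.54389807,  0.25416542, -2.10528675]))
0.118 (np.float32(61.96278), array([ 0.54034737,  0.24926735, -2.12396138]))
0.125 (np.float32(62.752056), array([ 0.53940992,  0.24768629, -2.11725739]))
(np.float32(73.505035), array([ 0.51209721,  0.16670579, -1.8962911 ]))
t 20.38 p [0.5013 0.4263 0.2471] yawy -31.6 tz [ 0.     0.003 -1.   ] F [ 0.4  0.5 -1.6] M [ 0.01 -0.02  0.05] w 0.0343 j [-1.35  0.52  0.81  1.59 -0.4   1.2  -1.01]
```

View pics/side11c.png

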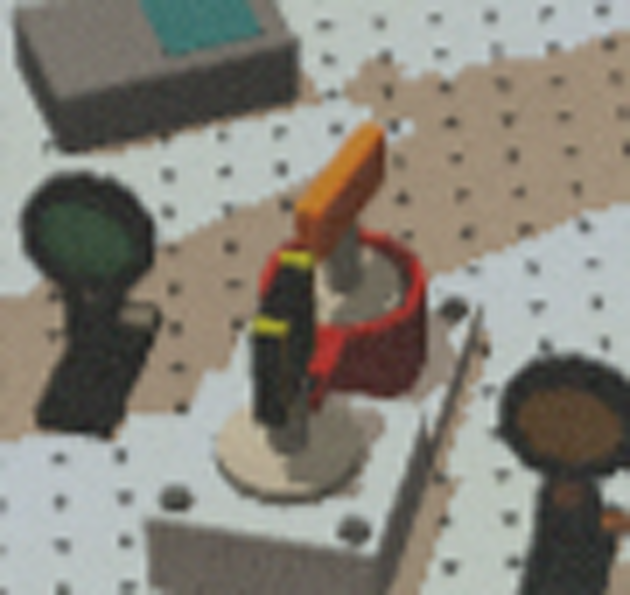

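View pics/top11c.png

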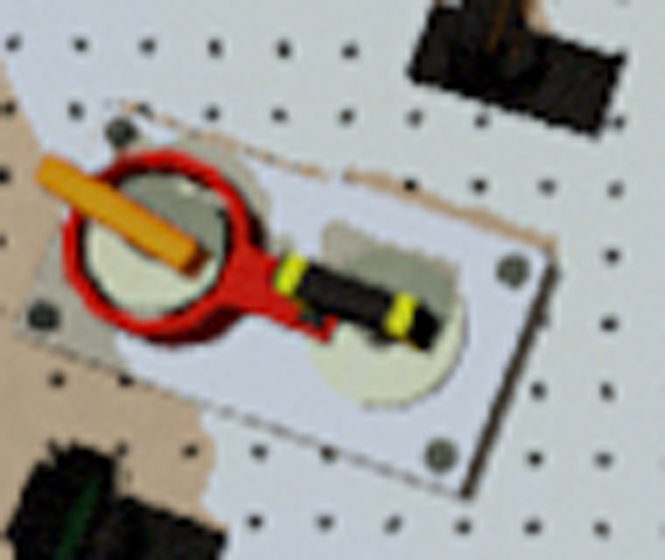

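The final views show the key's collar sunk inside the red rim, the handle upright, the arm over the flange pointing at the stem, and the block's flange flat on the deck. The gripper is clear of everything, so I'm handing in.

```bash
python3 -c "
from h import *
print(r.hand_in()); print(r.get_obs()['clock'])"
```

```text
the job is handed in; nothing more can be done
None
the job is handed in; nothing more can be done
```

The job is done and handed in at about 20.4 s of the 66 s allowed; no verdict came back. The block is locked under the slot, the clamp arm lies over its flange, and the key is left standing in the socket.

- **Block:** I lifted it from the rack and passed its foot through the slot without contact. It seated at TCP z = 0.0837 m, against 0.0838 m predicted, and I gave it a quarter turn. In the last pictures its plate lies at -1.896 rad, against -1.898 rad for square.
- **Key and clamp:** The key went fully home at TCP z = 0.0856 m, against 0.0859 m predicted, after a 1 mm sideways correction for a light wall contact. I turned it clockwise, let go and moved the arm clear.
- **Last checks:** The clamp arm's edges fit at -1.88 and -1.90 rad in the top camera, which puts the clamp at about 1.56 rad against a target of 1.571. The handle's angle, less the 0.15 rad play, puts the clamp nearer its 1.6 stop, so the two estimates differ by about 0.05 rad. I never felt the stop itself.
- **Forces:** The highest contact force in my readings was about 23 N. I saw nothing else disturbed around the clamp base, but did not check the rest of the table again at the end.
- **Disagreement:** My last position fit of the block's plate, from the top camera, came out about 9 mm from where I had put the block. I take it as a bad fit: earlier fits agreed with the robot to about 1 mm, and the final pictures show the flange still in place on the deck.

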